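# Cull the damaged paint scrapers and put the sound ones away

### The arm

A 6-joint arm with a two-finger parallel gripper is mounted at the origin on the work surface. World frame = base frame: x ahead of the robot, y to its left, z up, the work surface at z = 0. Lengths are in mm, angles in rad, forces in N, time in s.
With the tool pointing down it reaches from about 275 to 1000 mm from the base axis. Payload 8.4 kg.
Tool frame: the origin (TCP) lies at the very end of the fingers, on their centre line; the grasp point (between the pads) lies bot.tcp_to_grasp behind it (bot.tcp_to_grasp is the distance from the TCP to the grasp point, in mm); z points along the fingers, y is the direction in which the jaws open and shut (so a half turn about z gives the same grasp; the last joint's range is limited). The gripper opens to 85 mm and grips with 20 to 120 N. Pads are 22 mm wide; open, the fingers measure 114 mm over their backs; the gripper's body (76 mm by 85 mm) begins 54 mm behind the grasp point. The pads swing forward as they close: fully open they stand 13 mm farther back than shut.
Start: joints at [1.269, 0.353, 1.633, -0, 1.155, -0.002], TCP at [184.579, 597.125, 231.281] pointing down, gripper open.
Joint ranges: [-2.63, 2.63], [-0.92, 2.1], [0.06, 2.66], [-1.3, 4.44], [0, 2.69], [-3.02, 3.02]. Speed limits (rad/s): [2.22, 2.22, 2.79, 3.14, 3.14, 3.14].

### API

Orientations are given as [roll, pitch, yaw] about the fixed x, y, z axes, in that order (R = Rz(yaw) Ry(pitch) Rx(roll)).
In Python, from rig import bot gives the robot as it stands. The module is installed in compiled form; this text tells all that it offers.
- The arm moves only by the tool servo_tool, never from a script. Its argument "targets" is a list of rows, each a list of 3 entries, a list of its own where there are three numbers: the closure in counts, from 0 (fully open) to 255 (shut), then the shift along the tool's x, y, z in m, then the turn about the tool's z in degrees. A call has 1 to 5 rows; each row is the pose to reach, as a shift and turn from the pose commanded when the call began, along the tool's axes at that moment; what a row does not reach only later rows make up. A row lasts 1/12 s, in which the tool goes at most 41.7 mm and 7.16 degrees, less where a joint would pass 70% of its speed; a pose out of reach is approached as far as the arm can. A call with a gripper value outside its range is refused whole. The fingers move at their own pace and stop on an object; the grip force is fixed at half the most. Time passes only in rows, so rows that repeat a pose let the fingers close. It gives the time, the measured TCP pose, the force and the opening at its end, in the units of the state.
- bot.observe(): the state, without advancing time (a new reading comes with each control period).
- bot.capture(name): name is "scene" or "side" or "wrist"; returns a dict with "image" (420x560x3 uint8, red, green, blue), "depth" (420x560 float32, mm along the optical axis (not along the pixel's ray), 0 where there is no reading), "K" (3x3 intrinsics, pixels), "view" (4x4, takes a point from world to camera coordinates). Camera axes: x right, y down, z forward; pixel columns grow to the right and rows downward; lengths in mm; the calibration is good to about 2 mm. A picture is of the moment at which its call begins.
- bot.finish_job(): hands the job in, once; it reports no verdict.
Trained networks look in a picture, given as the dict that the camera call returned (one of the last four; its "shot" number tells which), for a name from the list of things; names that differ only in an ending like _2 or _b are one class to them, and where a whole thing is asked for, a point or a joint stands for the part that bears it (a point fixed in the world has none). Each returns a list of dicts, best first, with "p" (0 to 1); they miss things now and then, are a little off and sometimes report something else, mostly with a low value. They report only what shows in the picture. A call takes as long as a camera call.
- bot.look_for(picture, thing): "extent" ([left, top, right, bottom] in pixels, round what is visible of it).
The state is a dict: "time_s": time; "joint_pos": joint angles; "joint_vel": joint speeds; "effort": joint torques, N m; "eef_pos": TCP position; "orientation": TCP orientation; "wrist_force": force on the tool from outside, world axes, zero at the start; "ft_torque": the same for the moment, N m; "finger_gap": opening from 0.0 (shut) to 1.0 (fully open).
Only numpy, scipy, OpenCV 4.12 (cv2) and the standard library are available. Lean on these libraries where they do the work, as an engineer would, in place of code of your own. Each camera call takes 0.05 s, during which the arm holds its last target.

### The job

Sort the washed paint scrapers lying in the compartments of the tray: throw every damaged one (blade snapped short, bent, or with a corner broken out) into the grey scrap bin, and open the top drawer of the chest and lay every sound one in it, flat and side by side with its handle towards the drawer's front. Then push the drawer gently fully shut, and leave the tin, the tape and the bucket alone.

Things in the scene. Friction and masses are not known exactly. Their poses are not given: they have to be found in the camera images.
- tray: fixed plywood tray, 325 (x) x 251 (y) x 18 mm (z), walls and floor 5 mm. Dividers (tops 16 mm up) make six compartments, 155 (x) x 77 (y) mm, two rows along x (160 mm apart) by three along y (82 mm apart). Origin: centre of underside. Each scraper starts in any one compartment, lying along the tray's x, handle to the robot or the other way round; some are empty.
- scrap_bin: fixed grey plastic open box for scrap, on the -y side of the tray, 210 (x) x 120 (y) x 80 mm high, walls and floor 4 mm. Origin: centre of the underside, x and y along its sides.
- chest_drawer0 (a joint): top drawer of a fixed low wooden chest (260 deep x 265 wide x 140 mm high, two shallow drawers, one above the other, front to the robot): 0 = fully shut, 0.181 m = fully open. Slides straight out along -x of its handle point, with about 1 N friction, and stays where left; starts shut or slightly ajar. Only this drawer is needed.
- chest_drawer0_handle (a point): middle of the top drawer's bar handle: round horizontal steel bar, 11 mm thick, 120 mm long, along its own y, 35 mm in front of the drawer's front and 24 mm below that front's top edge; moves with the drawer. Can be pinched from above with the fingers closing along its x. Its x points into the chest, z up. The lower drawer has the same bar 58 mm below.
- drawer_floor (a point): on the top drawer's inner floor, at the middle of its front edge (where it meets the inside of the drawer's front); moves with the drawer. x points to the drawer's back, y across, z up. Inner floor x = 0 to 215, y = -111 to 111 mm; side walls 38 mm above the floor, front 48 mm. Fully open, it is clear of the chest's top from x = 0 to 175 mm.
- paint_tin: bystander: paint tin, 90 mm across, 115 mm high, standing on the bench. Origin: centre of the underside. Leave alone.
- tape_roll: bystander: roll of masking tape, 100 mm across, 25 mm high, lying on the bench. Origin: centre of the underside. Leave alone.
- bucket: bystander: empty white plastic bucket, 166 mm across, 150 mm high, on the bench. Origin: centre of the underside. Leave alone.
- scraper_a: Paint scraper: wood handle 80 x 26 x 18 mm, steel blade 2.5 mm thick in its mid-plane. Origin: mid-length of a sound one, mid-thickness (9 mm up when lying flat). +x to the blade edge, z out of the blade's face. Handle x = -70 to 10 mm; centre of mass near -10 mm. SOUND: flat blade x = 10 to 70 mm, full square 46 mm wide edge; 140 mm long. May be absent.
- scraper_b: Paint scraper: wood handle 80 x 26 x 18 mm, steel blade 2.5 mm thick in its mid-plane. Origin: mid-length of a sound one, mid-thickness (9 mm up when lying flat). +x to the blade edge, z out of the blade's face. Handle x = -70 to 10 mm; centre of mass near -10 mm. DAMAGED: blade snapped short, a stub ending at x = 43 mm; 113 mm long. May be absent.
- scraper_c: Paint scraper: wood handle 80 x 26 x 18 mm, steel blade 2.5 mm thick in its mid-plane. Origin: mid-length of a sound one, mid-thickness (9 mm up when lying flat). +x to the blade edge, z out of the blade's face. Handle x = -70 to 10 mm; centre of mass near -10 mm. SOUND: flat blade x = 10 to 70 mm, full square 46 mm wide edge; 140 mm long. May be absent.
- scraper_d: Paint scraper: wood handle 80 x 26 x 18 mm, steel blade 2.5 mm thick in its mid-plane. Origin: mid-length of a sound one, mid-thickness (9 mm up when lying flat). +x to the blade edge, z out of the blade's face. Handle x = -70 to 10 mm; centre of mass near -10 mm. DAMAGED: blade kinked 43 degrees to +z from x = 42 mm on (edge at x = 64, z = 20 mm). May be absent.
- scraper_e: Paint scraper: wood handle 80 x 26 x 18 mm, steel blade 2.5 mm thick in its mid-plane. Origin: mid-length of a sound one, mid-thickness (9 mm up when lying flat). +x to the blade edge, z out of the blade's face. Handle x = -70 to 10 mm; centre of mass near -10 mm. DAMAGED: a blade corner gone; beyond x = 48 mm only 22 mm of width on the +y side is left. May be absent.
- scraper_f: Paint scraper: wood handle 80 x 26 x 18 mm, steel blade 2.5 mm thick in its mid-plane. Origin: mid-length of a sound one, mid-thickness (9 mm up when lying flat). +x to the blade edge, z out of the blade's face. Handle x = -70 to 10 mm; centre of mass near -10 mm. SOUND: flat blade x = 10 to 70 mm, full square 46 mm wide edge; 140 mm long. May be absent.
- scraper_a_tip (a point): middle of the blade's front edge of scraper_a, at x = 70 mm of that scraper; absent with it.
- scraper_c_tip (a point): middle of the blade's front edge of scraper_c, at x = 70 mm of that scraper; absent with it.
- scraper_f_tip (a point): middle of the blade's front edge of scraper_f, at x = 70 mm of that scraper; absent with it.

How it is judged:
By the outcome, as a careful person would: the job done as asked, in the order asked, and still so for the second after the job is handed in, with the robot touching nothing.
Of scraper_a, scraper_b, scraper_c, scraper_d, scraper_e, scraper_f only 4 to 6 are there at a start; the rules pass over those that are not, and their reading is None.
At some moment in a run one of scraper_a, scraper_b, scraper_c, scraper_d, scraper_e, scraper_f may be knocked a few centimetres aside while the robot is not near it.
Once in a run the grip may slacken for a moment while it holds something.
It also fails if it takes over 210 s, if anything falls off the work surface, if the arm or the gripper's body presses on something with over 40 N, if the wrist force passes 120 N, or if a joint passes its speed limit or range.

## Working session

There is one attempt and no reset: what is moved stays moved. The work goes in short steps, Python scripts to look and compute and a tool call to move; the robot and the scene stay as the last step left them, time stands still between calls to the robot, and variables do not carry over. Pictures are saved under pics/ and viewed, and the job is handed in when it is done.

Besides the shell and the picture viewer there is one more tool, called after "Request:" as name([rows], argument=value, ...), one row to a line, values as JSON. servo_tool: Moves the arm, as the interface text tells. Its arguments: {"type":"object","properties":{"targets":{"type":"array","items":{"type":"array"}}},"required":["targets"]}

```bash
mkdir -p pics; ls; cat > h.py <<'E'
import numpy as np, cv2
from rig import bot
def save(c,n,crop=None,scale=1):
    im=c["image"]
    if crop: im=im[crop[1]:crop[3],crop[0]:crop[2]]
    if scale!=1: im=cv2.resize(im,None,fx=scale,fy=scale,interpolation=cv2.INTER_CUBIC)
    cv2.imwrite("pics/"+n+".png",im[:,:,::-1])
def world(c):
    "HxWx3 world pts"
    d=c["depth"];K=c["K"];h,w=d.shape
    u,v=np.meshgrid(np.arange(w),np.arange(h))
    P=np.stack([(u-K[0,2])/K[0,0]*d,(v-K[1,2])/K[1,1]*d,d],-1)
    T=np.linalg.inv(c["view"])
    W=P@T[:3,:3].T+T[:3,3]
    W[d<=0]=np.nan
    return W
def proj(c,p):
    p=np.asarray(p,float);q=c["view"][:3,:3]@p+c["view"][:3,3];r=c["K"]@q
    return r[:2]/r[2]
E
python3 - <<'E'
from h import *
print(bot.observe(),bot.tcp_to_grasp)
for n in ("scene","side","wrist"):
    c=bot.capture(n);save(c,n+"0");print(n,c["view"].round(2).tolist(),c["K"].tolist())
E
```

```text
pics
{'time_s': 0.0, 'joint_pos': array([ 1.26857871e+00,  3.53624275e-01,  1.63415939e+00,  1.72129199e-05,
        1.15521351e+00, -2.39184920e-03]), 'joint_vel': array([0.00042677, 0.00039682, 0.00010162, 0.00027746, 0.00032593,
       0.00033357]), 'effort': array([-2.04978896e-03, -6.05238390e+01, -3.42066658e+01, -1.93101587e-04,
        9.30500304e-03,  7.08375055e-06]), 'eef_pos': array([184.43893339, 596.6486261 , 230.56579363]), 'orientation': array([-3.14018817e+00, -1.90973558e-05,  2.84175991e+00]), 'wrist_force': array([-0.27644713,  0.5642759 ,  0.32373452]), 'ft_torque': array([ 0.01502986, -0.0104255 , -0.00096769]), 'finger_gap': 0.9988516819695062} 18.700000000000003
scene [[-0.5, 0.87, -0.01, 300.1], [0.62, 0.35, -0.7, -276.29], [-0.61, -0.35, -0.71, 1871.19], [0.0, 0.0, 0.0, 1.0]] [[398.24402962441883, 0.0, 275.0385880416973], [0.0, 398.24402962441883, 208.87678648899077], [0.0, 0.0, 1.0]]
side [[0.98, -0.2, 0.01, -554.15], [-0.1, -0.51, -0.86, 118.7], [0.18, 0.84, -0.52, 1202.96], [0.0, 0.0, 0.0, 1.0]] [[402.69560833099024, 0.0, 271.37941539898833], [0.0, 402.69560833099024, 210.5112992297894], [0.0, 0.0, 1.0]]
wrist [[0.3, 0.96, -0.0, -624.6], [0.92, -0.28, 0.28, -37.11], [0.27, -0.09, -0.96, 379.75], [0.0, 0.0, 0.0, 1.0]] [[368.82133118886446, 0.0, 282.4998512833093], [0.0, 368.82133118886446, 215.9809046360018], [0.0, 0.0, 1.0]]
```

View pics/scene0.png

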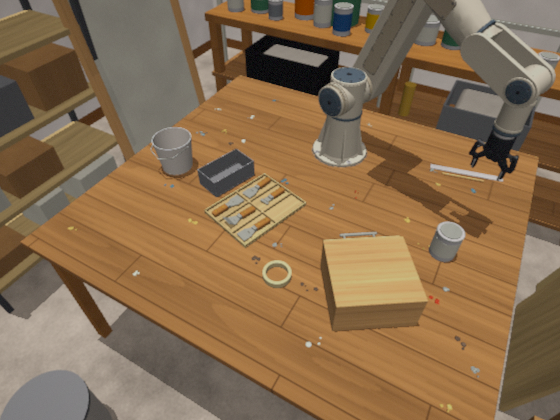

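View pics/side0.png

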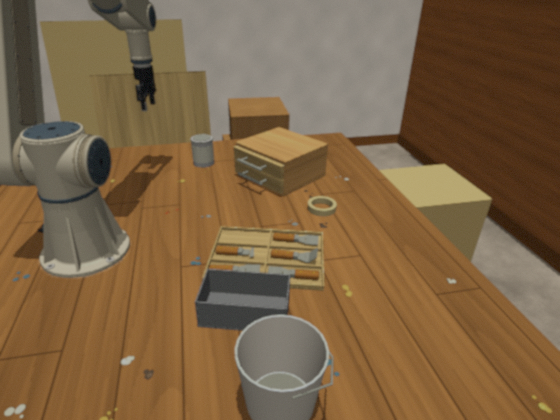

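View pics/wrist0.png

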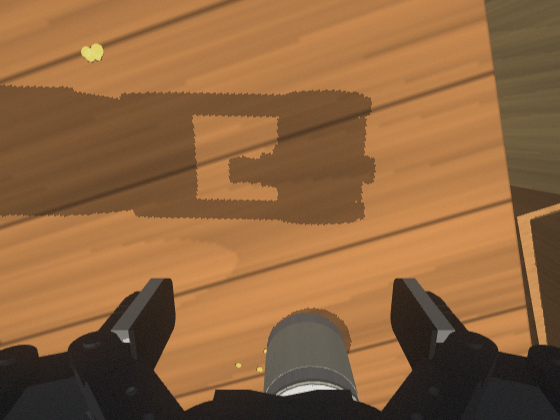

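The scene view shows the tray at about (255,208), with the bin at (227,173), the bucket at (173,152), the tape at (277,273), the chest at (370,280) and the tin at (447,242). Next I'll locate them in world coordinates.

```bash
python3 - <<'E'
from h import *
s=bot.capture("scene");d=bot.capture("side")
np.set_printoptions(suppress=True,precision=0)
for c,n in((s,"scene"),(d,"side")):
  W=world(c)
  for t in ("tray","scrap_bin","chest_drawer0","chest_drawer0_handle","paint_tin","tape_roll","bucket","scraper_a"):
    for r in bot.look_for(c,t)[:(7 if t=="scraper_a" else 1)]:
        e=np.array(r["extent"]);l,tp,rr,b=e.astype(int)
        P=W[max(tp,0):b+1,max(l,0):rr+1].reshape(-1,3);P=P[np.isfinite(P[:,0])]
        Q=P[P[:,2]>5]
        print(n,t,round(r["p"],2),e,np.median(Q,0) if len(Q) else None, np.percentile(Q,3,0),np.percentile(Q,97,0))
save(s,"sc_tray",(190,140,320,250),6);save(d,"sd_tray",(190,220,340,340),5)
save(s,"sc_chest",(300,210,480,340),4)
E
```

```text
scene tray 0.86 [203. 171. 310. 248.] [ 521. -157.   14.] [ 346. -377.    5.] [693.  13.  64.]
scene scrap_bin 0.76 [198. 149. 254. 199.] [ 440. -324.   32.] [ 311. -458.    5.] [ 541. -203.   82.]
scene chest_drawer0 0.57 [340. 233. 397. 237.] [529. 306. 108.] [407. 240.   6.] [573. 405. 132.]
scene chest_drawer0_handle 0.57 [325. 232. 376. 242.] [573. 292. 129.] [486. 205.   6.] [643. 352. 145.]
scene paint_tin 0.56 [429. 222. 466. 261.] [408. 563.  95.] [338. 520.   6.] [426. 608. 121.]
scene tape_roll 0.75 [264. 261. 291. 290.] [770. 100.  23.] [719.  52.   5.] [813. 145.  30.]
scene bucket 0.74 [150. 128. 193. 176.] [ 473. -583.  100.] [ 383. -670.    6.] [ 539. -511.  151.]
scene scraper_a 0.68 [224. 207. 258. 221.] [ 587. -165.   15.] [ 539. -232.    5.] [ 643. -109.   28.]
scene scraper_a 0.62 [214. 194. 242. 216.] [ 572. -235.   15.] [ 502. -301.    6.] [ 635. -170.   27.]
scene scraper_a 0.62 [239. 217. 271. 240.] [621. -83.  15.] [ 562. -153.    5.] [686. -33.  27.]
scene scraper_a 0.58 [242. 177. 267. 194.] [ 419. -205.   15.] [ 354. -272.    6.] [ 478. -150.   27.]
scene
[... 576 characters left out ...]
. 142.]
side tape_roll 0.56 [305. 196. 338. 219.] [763.  82.  21.] [717.  45.   6.] [808. 137.  28.]
side bucket 0.83 [236. 314. 331. 417.] [ 464. -551.   93.] [ 390. -669.    8.] [ 535. -407.  150.]
side scraper_a 0.88 [213. 245. 258. 256.] [ 433. -108.   15.] [ 375. -132.    5.] [497. -63.  25.]
side scraper_a 0.78 [273. 265. 321. 279.] [ 586. -240.   17.] [ 511. -315.    6.] [ 653. -191.   79.]
side scraper_a 0.78 [273. 233. 319. 243.] [626. -79.  16.] [ 560. -112.    6.] [692. -36.  25.]
side scraper_a 0.64 [208. 265. 257. 270.] [ 414. -191.   22.] [ 354. -272.    8.] [ 482. -165.   81.]
side scraper_a 0.59 [272. 245. 319. 257.] [ 605. -144.   17.] [ 541. -186.    6.] [ 671. -105.   33.]
```

View pics/sc_tray.png

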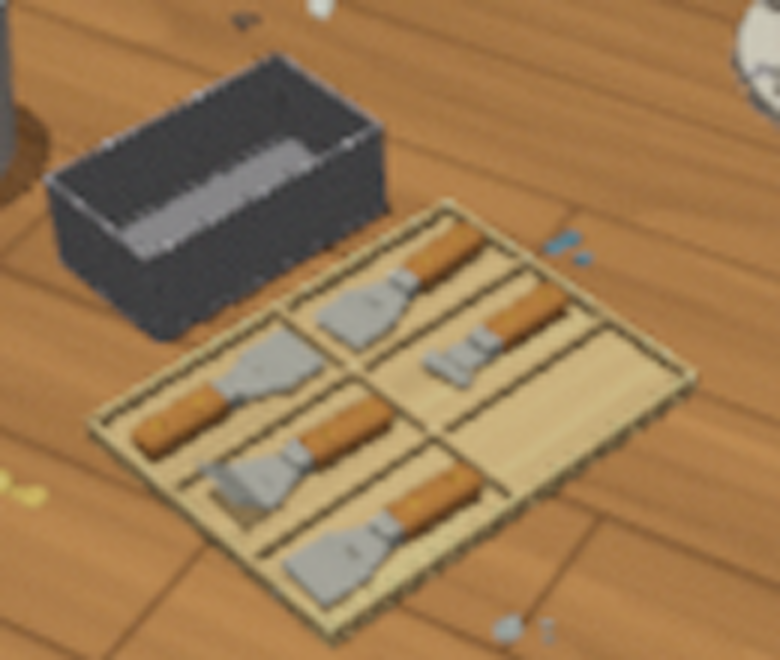

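View pics/sd_tray.png

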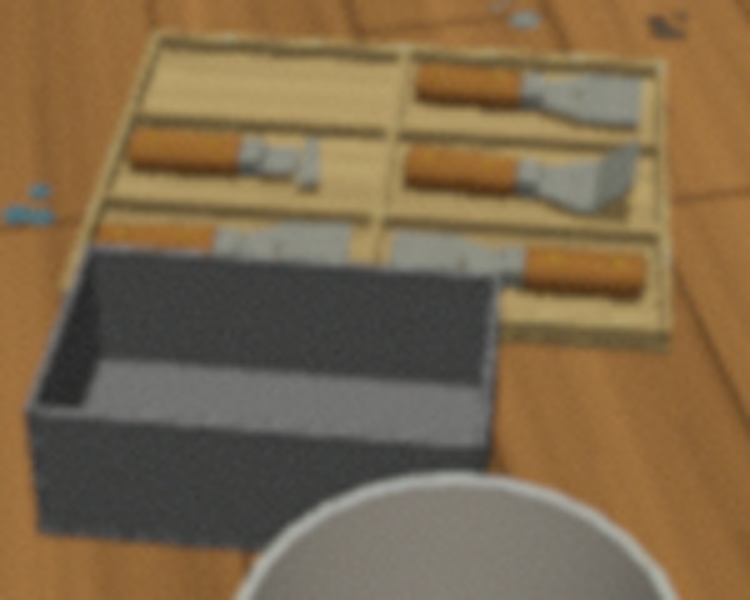

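View pics/sc_chest.png

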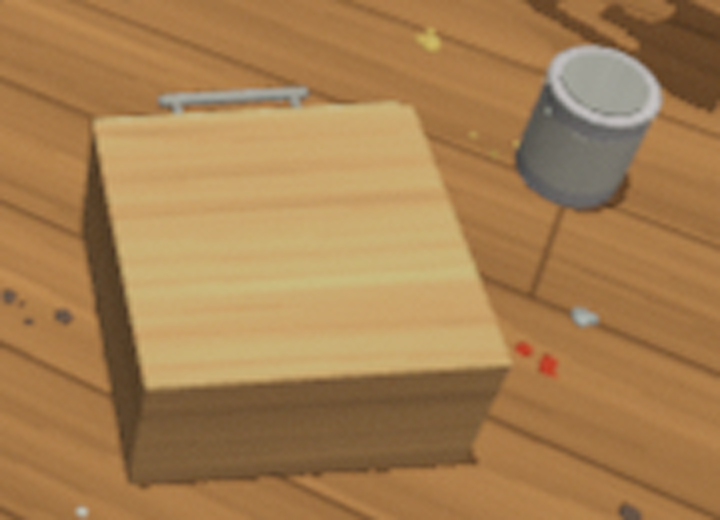

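```bash
cat >> h.py <<'E'
from scipy.spatial.transform import Rotation as Rn
def tool():
    o=bot.observe();R=Rn.from_euler("xyz",o["orientation"]).as_matrix();return R,o["eef_pos"],o
def plan(p,yaw=None):
    "yaw in deg world; prints shift in m tool axes, turn"
    R,q,o=tool();s=R.T@(np.array(p)-q)/1000
    y=np.degrees(o["orientation"][2]); t=0 if yaw is None else -((yaw-y+180)%360-180)
    print("at",q.round(1),"yaw",round(y,1),"j",o["joint_pos"].round(2),"t",round(o["time_s"],2)); print("SHIFT",s.round(4),"TURN",round(t,1))
def stat():
    o=bot.observe();print("t",round(o["time_s"],2),"p",o["eef_pos"].round(1),"yaw",round(np.degrees(o["orientation"][2]),2),"F",o["wrist_force"].round(1),"gap",round(o["finger_gap"],3),"j",o["joint_pos"].round(2))
E
python3 - <<'E'
from h import *
np.set_printoptions(suppress=True,precision=1)
R,q,o=tool();print(R.round(3))
c=bot.capture("wrist");T=np.linalg.inv(c["view"])
print("cam in tool",R.T@(T[:3,3]-q),(R.T@T[:3,:3]).round(2))
plan([480,-150,330],90);plan([480,-150,330],180)
E
```

```text
[[-1.   0.3  0. ]
 [ 0.3  1.  -0. ]
 [-0.  -0.  -1. ]]
cam in tool [  71.5    0.5 -143.1] [[-0.  -1.  -0.3]
 [ 1.  -0.  -0. ]
 [ 0.  -0.3  1. ]]
at [184.6 597.1 231.3] yaw 162.8 j [ 1.3  0.3  1.6  0.   1.2 -0. ] t 1.1
SHIFT [-0.5 -0.6 -0.1] TURN 72.8
at [184.6 597.1 231.3] yaw 162.8 j [ 1.3  0.3  1.6  0.   1.2 -0. ] t 1.1
SHIFT [-0.5 -0.6 -0.1] TURN -17.2
```

```bash
python3 - <<'E'
from h import *
np.set_printoptions(suppress=True,precision=4)
plan([460,-165,300],180)
E
```

```text
at [184.6 597.1 231.3] yaw 162.8 j [ 1.27  0.35  1.63  0.    1.16 -0.  ] t 1.1
SHIFT [-0.4882 -0.6468 -0.0687] TURN -17.2
```

Request:
servo_tool([
  [0,[-0.488,-0.647,-0.069],-17.2],
  [0,[-0.488,-0.647,-0.069],-17.2],
  [0,[-0.488,-0.647,-0.069],-17.2],
  [0,[-0.488,-0.647,-0.069],-17.2],
  [0,[-0.488,-0.647,-0.069],-17.2],
])

```text
time_s: 1.52
eef_pos: [255.2, 400.1, 249.0]
orientation: [-3.142, 0.0, -3.14]
wrist_force: [1.5, -0.1, 1.0]
finger_gap: 1.003
```

```bash
python3 - <<'E'
from h import *
np.set_printoptions(suppress=True,precision=4)
plan([460,-165,300],180)
E
```

```text
at [255.2 400.1 249. ] yaw -179.9 j [ 1.    0.1   1.92 -0.    1.12 -0.57] t 1.52
SHIFT [-0.204  -0.5654 -0.0509] TURN 0.1
```

Request:
servo_tool([
  [0,[-0.204,-0.565,-0.051],0],
  [0,[-0.204,-0.565,-0.051],0],
  [0,[-0.204,-0.565,-0.051],0],
  [0,[-0.204,-0.565,-0.051],0],
  [0,[-0.204,-0.565,-0.051],0],
])

```text
time_s: 1.93
eef_pos: [325.8, 204.9, 267.0]
orientation: [3.141, 0.001, -3.141]
wrist_force: [2.0, 0.3, 0.6]
finger_gap: 1.002
```

Request:
servo_tool([
  [0,[-0.132,-0.367,-0.033],0],
  [0,[-0.132,-0.367,-0.033],0],
  [0,[-0.132,-0.367,-0.033],0],
  [0,[-0.132,-0.367,-0.033],0],
  [0,[-0.132,-0.367,-0.033],0],
])

```text
time_s: 2.35
eef_pos: [396.2, 9.2, 284.8]
orientation: [3.141, 0.001, -3.141]
wrist_force: [1.6, 1.0, 0.0]
finger_gap: 1.001
```

Request:
servo_tool([
  [0,[-0.062,-0.171,-0.015],0],
  [0,[-0.062,-0.171,-0.015],0],
  [0,[-0.062,-0.171,-0.015],0],
  [0,[-0.062,-0.171,-0.015],0],
  [0,[-0.062,-0.171,-0.015],0],
])

```text
time_s: 2.77
eef_pos: [459.6, -164.2, 299.8]
orientation: [-3.14, 0.002, 3.14]
wrist_force: [-0.0, 0.3, -0.1]
finger_gap: 1.003
```

```bash
python3 - <<'E'
from h import *
stat();c=bot.capture("wrist");save(c,"w1")
E
```

```text
t 2.77 p [ 459.6 -164.2  299.8] yaw 179.9 F [-0.   0.3 -0.1] gap 1.003 j [-0.35  0.07  1.84 -0.    1.23 -1.91]
```

View pics/w1.png

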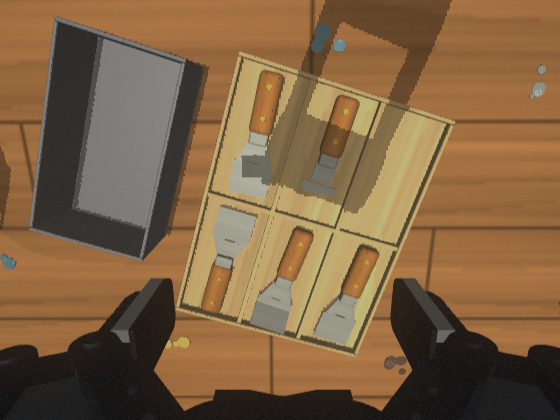

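```bash
python3 - <<'E'
from h import *
c=bot.capture("wrist");
im=c["image"];g=np.clip((im/255.)**0.6*255,0,255).astype(np.uint8);c2=dict(c,image=g)
save(c2,"w1z",(170,45,470,360),1.9)
np.savez("w1.npz",**{k:c[k] for k in("image","depth","K","view")})
W=world(c)
# handles: orange
hsv=cv2.cvtColor(im,cv2.COLOR_RGB2HSV)
z=W[...,2]
m=(z>20)&(z<27)&(W[...,0]>330)&(W[...,0]<720)&(W[...,1]>-330)&(W[...,1]<0)
cv2.imwrite("pics/m.png",(m*255).astype(np.uint8))
n,l,st,ce=cv2.connectedComponentsWithStats(m.astype(np.uint8))
for i in range(1,n):
    if st[i,4]>60:
        P=W[l==i];r=cv2.minAreaRect(P[:,:2].astype(np.float32));print(ce[i].round(),st[i,4],P.mean(0).round(1),np.round(r[0],1),np.round(r[1],1),round(r[2],1))
# tray & bin rims
m=(z>75)&(z<85)&(W[...,1]<-200);P=W[m];print("bin",cv2.minAreaRect(P[:,:2].astype(np.float32)))
E
```

```text
[180. 151.] 256 [ 438.2 -281.2   23.6] [ 444.6 -283.3] [  1.2 207.5] 72.6
[265. 106.] 1603 [ 388.7 -184.1   22.8] [ 390.5 -184.5] [25.3 79.2] 76.8
[338. 130.] 1533 [ 414.1 -103.    22.8] [ 415.9 -103.5] [25.2 79.4] 72.7
[294. 258.] 1128 [ 567.6 -151.9   22.8] [ 569.9 -152.5] [25.  78.8] 69.6
[359. 275.] 1086 [591.5 -70.   22.7] [593.7 -70.4] [25.2 79.2] 70.2
[217. 284.] 1055 [ 602.3 -248.    22.7] [ 602.8 -248.3] [25.  79.7] 73.3
[271. 314.] 280 [ 644.7 -181.    23.5] [ 644.7 -181.1] [45.9 11.1] 66.8
bin ((427.9638366699219, -340.73114013671875), (120.96337890625, 210.32774353027344), 72.52154541015625)
```

View pics/w1z.png

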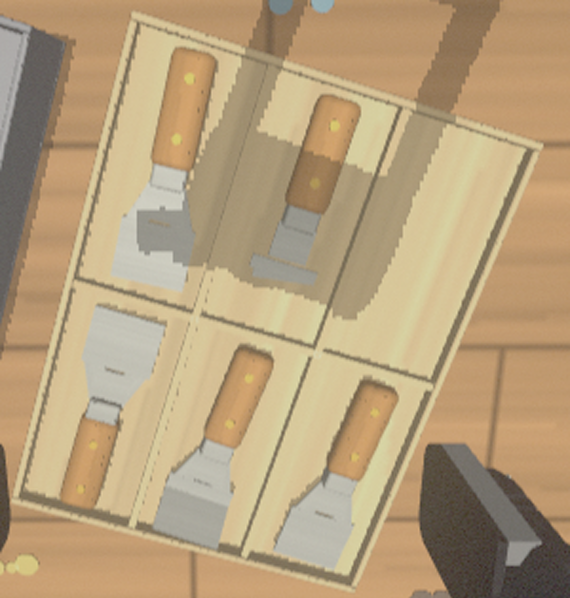

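Five scrapers are there. Near/-y (265,106), far/-y (217,284) and far/+y (359,275) are sound. Near-middle (338,130) is snapped short and far-middle (294,258) is kinked. I'll start with the snapped one.

```bash
python3 - <<'E'
from h import *
plan([433,-109,70],162.7)
E
```

```text
at [ 458.9 -162.3  299.3] yaw 179.8 j [-0.34  0.07  1.84 -0.    1.23 -1.91] t 2.87
SHIFT [0.0262 0.0534 0.2292] TURN 17.1
```

Request:
servo_tool([
  [141,[0.026,0.053,0.229],17.1],
  [141,[0.026,0.053,0.229],17.1],
  [141,[0.026,0.053,0.229],17.1],
  [141,[0.026,0.053,0.229],17.1],
  [141,[0.026,0.053,0.229],17.1],
])

```text
time_s: 3.28
eef_pos: [434.3, -111.5, 96.3]
orientation: [3.141, 0.001, 2.844]
wrist_force: [0.9, -0.4, -0.6]
finger_gap: 0.446
```

Request:
servo_tool([
  [141,[0,0,0.015],0],
  [141,[0,0,0.015],0],
  [141,[0,0,0.015],0],
])

```text
time_s: 3.53
eef_pos: [434.6, -112.1, 82.3]
orientation: [3.142, -0.002, 2.844]
wrist_force: [0.9, -0.2, 1.0]
finger_gap: 0.448
```

```bash
cat >> h.py <<'E'
def handles(c,box=(330,720,-330,0),zr=(19,28)):
    W=world(c);z=W[...,2]
    m=(z>zr[0])&(z<zr[1])&(W[...,0]>box[0])&(W[...,0]<box[1])&(W[...,1]>box[2])&(W[...,1]<box[3])
    n,l,st,ce=cv2.connectedComponentsWithStats(m.astype(np.uint8))
    for i in range(1,n):
        if st[i,4]>200:
            P=W[l==i];r=cv2.minAreaRect(P[:,:2].astype(np.float32));print(ce[i].round(),st[i,4],P.mean(0).round(1),np.round(r[0],1),np.round(r[1],1),round(r[2],1))
E
python3 - <<'E'
from h import *
stat();c=bot.capture("wrist");save(c,"w2");handles(c);plan([433,-109,10],162.7)
E
```

```text
t 3.53 p [ 434.6 -112.1   82.3] yaw 162.98 F [ 0.9 -0.2  1. ] gap 0.448 j [-0.26  0.3   2.12  0.    0.72 -1.53]
[138. 193.] 5814 [ 387.7 -182.4   22.8] [ 390.6 -183.7] [25.5 79.8] 76.3
[288. 194.] 5777 [ 412.8 -102.    22.8] [ 416.1 -102.9] [25.8 79.4] 73.1
[ 17. 287.] 1977 [ 420.7 -275.5   23.3] [ 418.2 -274.8] [  3.3 129.6] 72.3
[287. 385.] 603 [ 536.7 -140.    22.1] [ 537.5 -139.6] [25.8 12.3] 75.1
[413. 409.] 347 [579.3 -64.2  23.4] [579.5 -65.4] [29.  11.6] 17.2
at [ 435.8 -112.6   83.3] yaw 163.0 j [-0.26  0.3   2.12  0.    0.72 -1.53] t 3.58
SHIFT [0.0038 0.0026 0.0733] TURN 0.3
```

View pics/w2.png

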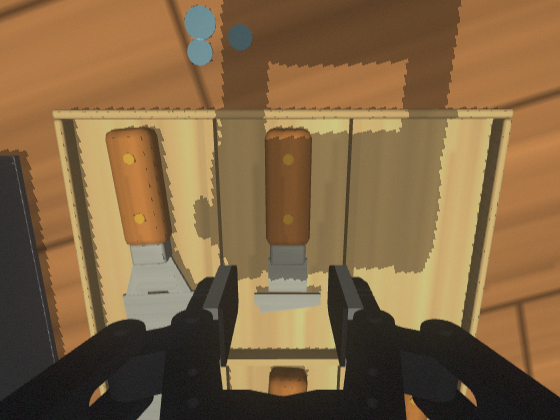

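Request:
servo_tool([
  [141,[0.004,0.003,0.02],0],
  [141,[0.004,0.003,0.045],0],
  [141,[0.004,0.003,0.072],0],
  [141,[0.004,0.003,0.072],0],
  [141,[0.004,0.003,0.072],0],
])

```text
time_s: 4.0
eef_pos: [432.6, -109.0, 11.2]
orientation: [-3.142, -0.0, 2.843]
wrist_force: [-0.7, -0.1, 0.7]
finger_gap: 0.446
```

Request:
servo_tool([
  [255,[0,0,0],0],
  [255,[0,0,0],0],
  [255,[0,0,0],0],
  [255,[0,0,0],0],
  [255,[0,0,0],0],
])

```text
time_s: 4.42
eef_pos: [433.7, -109.3, 12.5]
orientation: [3.141, 0.003, 2.843]
wrist_force: [-1.9, 0.7, 10.0]
finger_gap: 0.283
```

Request:
servo_tool([
  [255,[0,0,-0.025],0],
  [255,[0,0,-0.06],0],
  [255,[0,0,-0.1],0],
  [255,[0,0,-0.115],0],
  [255,[0,0,-0.115],0],
])

```text
time_s: 4.83
eef_pos: [435.3, -109.7, 130.6]
orientation: [3.141, 0.009, 2.843]
wrist_force: [1.2, 0.6, -2.6]
finger_gap: 0.282
```

```bash
python3 - <<'E'
from h import *
stat();plan([428,-341,125],162.5)
E
```

```text
t 4.83 p [ 435.3 -109.7  130.6] yaw 162.92 F [ 1.2  0.6 -2.6] gap 0.282 j [-0.25  0.21  2.1   0.    0.82 -1.52]
at [ 435.3 -109.7  130.6] yaw 162.9 j [-0.25  0.21  2.1   0.    0.82 -1.52] t 4.83
SHIFT [-0.0609 -0.2232  0.006 ] TURN 0.4
```

Request:
servo_tool([
  [255,[-0.011,-0.04,0],0],
  [255,[-0.022,-0.08,0],0],
  [255,[-0.033,-0.12,0],0],
  [255,[-0.043,-0.16,0],0],
  [255,[-0.052,-0.19,0],0],
])

```text
time_s: 5.25
eef_pos: [425.5, -308.6, 125.5]
orientation: [-3.141, 0.001, 2.843]
wrist_force: [-0.1, 0.3, -1.8]
finger_gap: 0.285
```

Request:
servo_tool([
  [255,[-0.009,-0.033,0],0],
  [255,[-0.009,-0.033,0.02],0],
  [255,[-0.009,-0.033,0.05],0],
  [255,[-0.009,-0.033,0.08],0],
  [255,[-0.009,-0.033,0.08],0],
])

```text
time_s: 5.67
eef_pos: [421.7, -337.8, 40.7]
orientation: [3.139, -0.007, 2.843]
wrist_force: [-1.2, 1.5, -2.8]
finger_gap: 0.283
```

```bash
python3 - <<'E'
from h import *
stat();plan([428,-341,45],162.5)
c=bot.capture("wrist");save(c,"w3")
E
```

```text
t 5.67 p [ 421.7 -337.8   40.7] yaw 162.88 F [-1.2  1.5 -2.8] gap 0.283 j [-0.68  0.49  1.95  0.    0.72 -1.95]
at [ 421.7 -337.8   40.7] yaw 162.9 j [-0.68  0.49  1.95  0.    0.72 -1.95] t 5.67
SHIFT [-0.0069 -0.0012 -0.0043] TURN 0.4
```

View pics/w3.png

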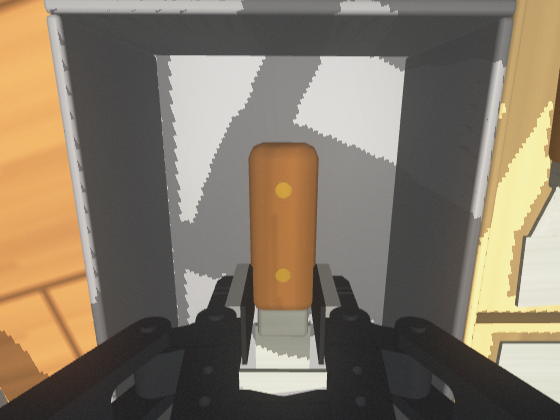

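The scraper is well inside the bin. I'll release it at partial opening and rise.

Request:
servo_tool([
  [120,[0,0,0],0],
  [120,[0,0,0],0],
  [120,[0,0,0],0],
  [120,[0,0,0],0],
])

```text
time_s: 6.05
eef_pos: [426.0, -340.6, 47.1]
orientation: [-3.141, 0.003, 2.844]
wrist_force: [-1.0, 0.3, 0.2]
finger_gap: 0.53
```

Request:
servo_tool([
  [120,[0,0,-0.04],0],
  [120,[0,0,-0.08],0],
  [120,[0,0,-0.12],0],
  [120,[0,0,-0.15],0],
  [120,[0,0,-0.15],0],
])

```text
time_s: 6.47
eef_pos: [428.1, -342.4, 203.0]
orientation: [-3.137, 0.011, 2.844]
wrist_force: [0.6, -0.6, 0.9]
finger_gap: 0.53
```

```bash
python3 - <<'E'
from h import *
stat()
# grasp for kinked: handle centre (570,-152.5)+18 along -20
a=np.radians(-20.2);g=np.array([569.9,-152.5])+18*np.array([np.cos(a),np.sin(a)]);print(g)
plan([530,-155,250],159.8)
c=bot.capture("wrist");save(c,"w4")
E
```

```text
t 6.47 p [ 428.1 -342.4  203. ] yaw 162.93 F [ 0.6 -0.6  0.9] gap 0.53 j [-0.68  0.26  1.84 -0.    1.04 -1.95]
[ 586.79287441 -158.71536758]
at [ 428.1 -342.4  203. ] yaw 162.9 j [-0.68  0.26  1.84 -0.    1.04 -1.95] t 6.47
SHIFT [-0.0429  0.2088 -0.0474] TURN 3.1
```

View pics/w4.png

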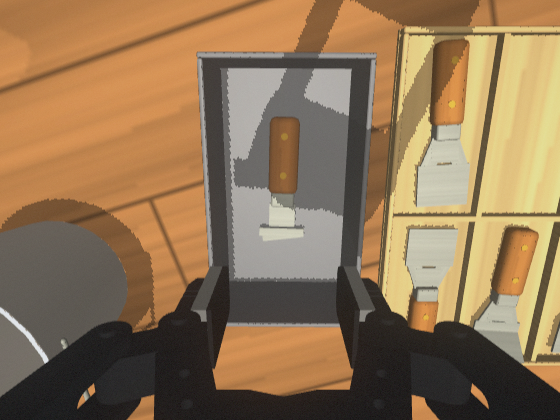

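The snapped scraper lies in the bin at (284,180). Next I'll pick the kinked one.

Request:
servo_tool([
  [141,[-0.008,0.042,0],3],
  [141,[-0.017,0.083,0],3],
  [141,[-0.026,0.124,0],3],
  [141,[-0.035,0.165,0],3],
  [141,[-0.043,0.2,0],3],
])

```text
time_s: 6.93
eef_pos: [525.0, -159.2, 194.8]
orientation: [3.141, -0.001, 2.791]
wrist_force: [0.7, -0.9, -0.9]
finger_gap: 0.45
```

```bash
python3 - <<'E'
from h import *
stat();c=bot.capture("wrist");handles(c)
plan([587,-158,80],159.8)
E
```

```text
t 6.93 p [ 525.  -159.2  194.8] yaw 159.92 F [ 0.7 -0.9 -0.9] gap 0.45 j [-0.3   0.27  1.83  0.    1.03 -1.52]
[194.  47.] 3091 [ 392.2 -184.1   22.8] [ 393.5 -184.9] [25.9 73.8] 76.7
[109. 139.] 1227 [ 435.5 -280.1   23.6] [ 445.6 -283.4] [  2.3 209.2] 72.5
[ 39. 110.] 1007 [ 390.9 -323.3   21.8] [ 397.4 -321.1] [17.8 58.6] 89.9
[401. 226.] 2245 [590.9 -69.7  22.7] [593.8 -69.8] [26.1 79.5] 70.3
[307. 232.] 2204 [ 567.3 -151.2   22.7] [ 569.7 -151.9] [25.9 79.5] 68.9
[304. 314.] 667 [ 644.9 -180.7   23.5] [ 644.6 -180.6] [46.1 13.3] 68.5
at [ 528.  -154.4  195. ] yaw 160.0 j [-0.29  0.28  1.83  0.    1.03 -1.51] t 6.98
SHIFT [-0.0566  0.0164  0.115 ] TURN 0.2
```

Request:
servo_tool([
  [141,[-0.02,0.006,0.035],0],
  [141,[-0.04,0.012,0.07],0],
  [141,[-0.0566,0.0164,0.1],0],
  [141,[-0.0566,0.0164,0.12],0],
  [141,[-0.0566,0.0164,0.12],0],
])

```text
time_s: 7.4
eef_pos: [580.6, -164.2, 70.2]
orientation: [-3.141, -0.008, 2.792]
wrist_force: [-1.4, -0.3, 0.0]
finger_gap: 0.447
```

```bash
python3 - <<'E'
from h import *
c=bot.capture("wrist");save(c,"w5");stat()
plan([586.5,-158,11],159.7)
E
```

```text
t 7.45 p [ 581.3 -164.7   72.6] yaw 159.94 F [0.  0.7 0.4] gap 0.441 j [-0.28  0.51  1.79 -0.    0.84 -1.5 ]
at [ 581.3 -164.7   72.6] yaw 159.9 j [-0.28  0.51  1.79 -0.    0.84 -1.5 ] t 7.45
SHIFT [-0.003   0.0081  0.0616] TURN 0.2
```

View pics/w5.png

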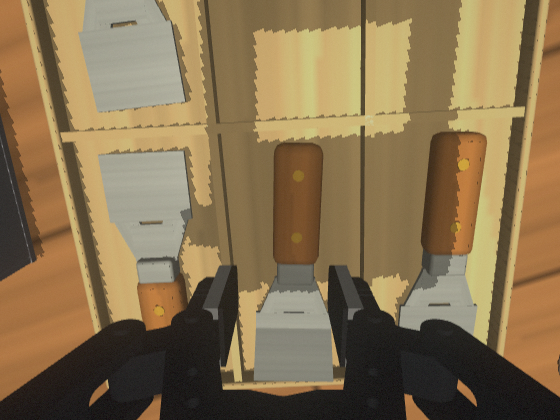

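Request:
servo_tool([
  [141,[-0.003,0.008,0.01],0],
  [141,[-0.003,0.008,0.03],0],
  [141,[-0.003,0.008,0.05],0],
  [141,[-0.003,0.008,0.061],0],
  [141,[-0.003,0.008,0.061],0],
])

```text
time_s: 7.87
eef_pos: [588.2, -158.5, 13.2]
orientation: [-3.141, -0.002, 2.791]
wrist_force: [-1.1, -0.3, -0.8]
finger_gap: 0.445
```

Request:
servo_tool([
  [255,[0,0,0],0],
  [255,[0,0,0],0],
  [255,[0,0,0],0],
  [255,[0,0,0],0],
  [255,[0,0,0],0],
])

```text
time_s: 8.28
eef_pos: [589.9, -159.2, 15.4]
orientation: [3.141, 0.002, 2.791]
wrist_force: [-0.6, 0.7, 4.6]
finger_gap: 0.287
```

Request:
servo_tool([
  [255,[0,0,-0.025],0],
  [255,[0,0,-0.06],0],
  [255,[0,0,-0.1],0],
  [255,[0,0,-0.115],0],
  [255,[0,0,-0.115],0],
])

```text
time_s: 8.7
eef_pos: [592.1, -159.8, 134.4]
orientation: [3.141, 0.008, 2.791]
wrist_force: [-0.3, -0.1, -1.2]
finger_gap: 0.28
```

```bash
python3 - <<'E'
from h import *
c=bot.capture("wrist");save(c,"w6");stat();plan([428,-341,130],162.5)
E
```

```text
t 8.75 p [ 590.6 -159.4  131.8] yaw 159.92 F [-0.3 -0.5 -1.7] gap 0.282 j [-0.27  0.44  1.75 -0.    0.95 -1.49]
at [ 590.6 -159.4  131.8] yaw 159.9 j [-0.27  0.44  1.75 -0.    0.95 -1.49] t 8.75
SHIFT [ 0.0904 -0.2264  0.0013] TURN -2.6
```

View pics/w6.png

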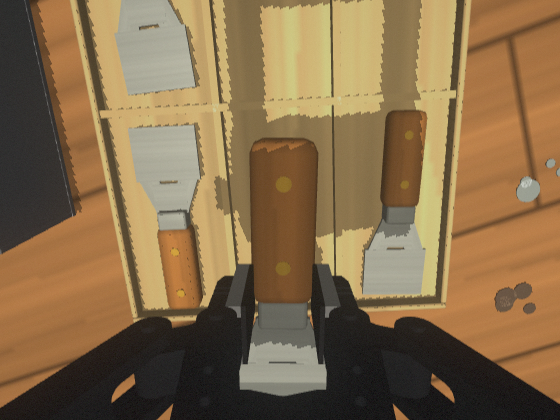

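Request:
servo_tool([
  [255,[0.015,-0.038,0],-2.6],
  [255,[0.03,-0.075,0],-2.6],
  [255,[0.045,-0.113,0],-2.6],
  [255,[0.06,-0.15,0],-2.6],
  [255,[0.075,-0.188,0],-2.6],
])

```text
time_s: 9.17
eef_pos: [451.9, -310.0, 127.8]
orientation: [3.141, -0.003, 2.837]
wrist_force: [0.9, -0.8, -1.2]
finger_gap: 0.281
```

Request:
servo_tool([
  [255,[0.013,-0.038,0],0],
  [255,[0.013,-0.038,0.02],0],
  [255,[0.013,-0.038,0.05],0],
  [255,[0.013,-0.038,0.075],0],
  [255,[0.013,-0.038,0.075],0],
])

```text
time_s: 9.58
eef_pos: [426.5, -339.7, 49.0]
orientation: [3.138, -0.009, 2.836]
wrist_force: [-1.2, 1.4, -1.7]
finger_gap: 0.285
```

```bash
python3 - <<'E'
from h import *
c=bot.capture("wrist");save(c,"w7");stat();plan([428,-341,50],162.5)
E
```

```text
t 9.63 p [ 427.7 -340.3   51.2] yaw 162.5 F [0.  0.7 0.1] gap 0.282 j [-0.67  0.48  1.93  0.    0.74 -1.94]
at [ 427.7 -340.3   51.2] yaw 162.5 j [-0.67  0.48  1.93  0.    0.74 -1.94] t 9.63
SHIFT [-0.0005 -0.0006  0.0012] TURN 0.0
```

View pics/w7.png

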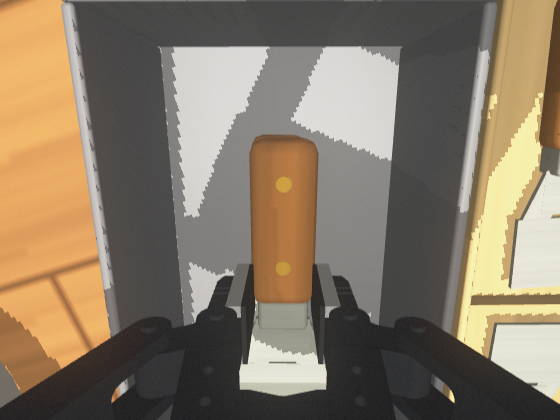

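Request:
servo_tool([
  [120,[0,0,0],0],
  [120,[0,0,0],0],
  [120,[0,0,0],0],
  [120,[0,0,0],0],
])

```text
time_s: 9.97
eef_pos: [431.3, -342.6, 55.8]
orientation: [-3.141, 0.002, 2.837]
wrist_force: [-0.5, -0.8, -0.4]
finger_gap: 0.53
```

Request:
servo_tool([
  [120,[0,0,-0.04],0],
  [120,[0,0,-0.08],0],
  [120,[0,0,-0.12],0],
  [120,[0,0,-0.16],0],
  [120,[0,0,-0.19],0],
])

```text
time_s: 10.38
eef_pos: [431.1, -342.5, 249.0]
orientation: [-3.14, 0.004, 2.837]
wrist_force: [1.6, -0.0, 1.2]
finger_gap: 0.527
```

```bash
python3 - <<'E'
from h import *
c=bot.capture("wrist");save(c,"w8");stat()
s=bot.capture("scene");W=world(s);z=W[...,2]
m=(z>136)&(z<144)&(W[...,0]>450)&(W[...,0]<900)&(W[...,1]>100)&(W[...,1]<480)
n,l,st,ce=cv2.connectedComponentsWithStats(m.astype(np.uint8));i=1+st[1:,4].argmax()
r=cv2.minAreaRect(W[l==i][:,:2].astype(np.float32));print(r);print(cv2.boxPoints(r))
ang=0
m=(z>95)&(z<130)&(W[...,0]>400)&(W[...,0]<620)&(W[...,1]>150)&(W[...,1]<450)
v,u=np.nonzero(m)
P=W[m];print(len(P));print(cv2.minAreaRect(P[:,:2].astype(np.float32)))
for q in sorted(P.round().tolist(),key=lambda a:a[1])[::6]:print(q,end=" ")
E
```

```text
t 10.43 p [ 433.2 -344.2  254.2] yaw 162.54 F [ 1.  -1.4  4.8] gap 0.528 j [-0.67  0.21  1.77  0.    1.15 -1.94]
((680.8281860351562, 386.80206298828125), (250.0732421875, 267.264404296875), 33.50066375732422)
[[502.80484 429.22165]
 [650.3206  206.35538]
 [858.85156 344.38248]
 [711.33575 567.2488 ]]
176
((539.1364135742188, 318.19873046875), (45.91582489013672, 209.22079467773438), 33.46947479248047)
[570.0, 237.0, 105.0] [568.0, 243.0, 112.0] [571.0, 247.0, 112.0] [564.0, 252.0, 107.0] [578.0, 255.0, 108.0] [569.0, 258.0, 110.0] [560.0, 262.0, 109.0] [562.0, 266.0, 109.0] [555.0, 273.0, 116.0] [552.0, 277.0, 105.0] [537.0, 282.0, 108.0] [547.0, 286.0, 110.0] [543.0, 289.0, 102.0] [581.0, 293.0, 128.0] [539.0, 297.0, 108.0] [534.0, 303.0, 106.0] [572.0, 307.0, 126.0] [528.0, 312.0, 105.0] [524.0, 317.0, 109.0] [524.0, 321.0, 106.0] [519.0, 326.0, 104.0] [512.0, 330.0, 110.0] [510.0, 334.0, 105.0] [522.0, 338.0, 103.0] [512.0, 341.0, 110.0] [501.0, 344.0, 107.0] [538.0, 354.0, 128.0] [526.0, 371.0, 126.0] [514.0, 394.0, 128.0] [501.0, 413.0, 130.0]
```

View pics/w8.png

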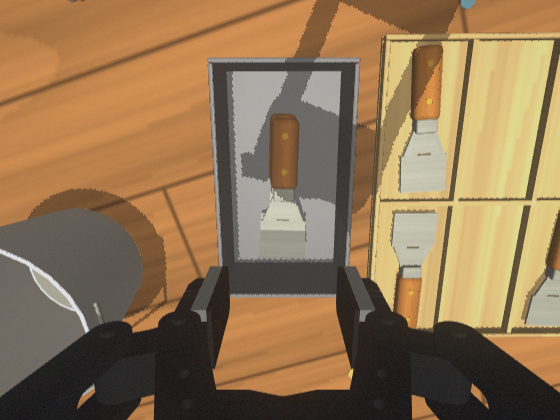

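The kinked scraper is in the bin too, on top of the stub. Next is the drawer handle, with the chest yawed about 33.5°.

```bash
python3 - <<'E'
from h import *
plan([538,292,230],123.5)
E
```

```text
at [ 433.1 -344.1  251.2] yaw 162.5 j [-0.67  0.22  1.77 -0.    1.14 -1.94] t 10.48
SHIFT [0.0909 0.6383 0.0177] TURN 39.0
```

Request:
servo_tool([
  [60,[0.091,0.638,0.018],35],
  [60,[0.091,0.638,0.018],35],
  [60,[0.091,0.638,0.018],35],
  [60,[0.091,0.638,0.018],35],
  [60,[0.091,0.638,0.018],35],
])

```text
time_s: 10.9
eef_pos: [461.5, -153.2, 239.1]
orientation: [3.141, 0.0, 2.262]
wrist_force: [-0.3, -0.6, -0.0]
finger_gap: 0.765
```

```bash
python3 - <<'E'
from h import *
plan([538,292,230],123.5)
E
```

```text
at [ 461.5 -153.2  239.1] yaw 129.6 j [-0.32  0.13  1.91  0.    1.1  -1.01] t 10.9
SHIFT [0.2943 0.3427 0.0091] TURN 6.1
```

Request:
servo_tool([
  [60,[0.294,0.343,0.009],6],
  [60,[0.294,0.343,0.009],6],
  [60,[0.294,0.343,0.009],6],
  [60,[0.294,0.343,0.009],6],
  [60,[0.294,0.343,0.009],6],
])

```text
time_s: 11.32
eef_pos: [495.6, 51.1, 235.1]
orientation: [3.141, 0.0, 2.163]
wrist_force: [1.3, -1.2, -0.5]
finger_gap: 0.767
```

```bash
python3 - <<'E'
from h import *
plan([538,292,230],123.5)
E
```

```text
at [495.6  51.1 235.1] yaw 123.9 j [ 0.1   0.15  1.9  -0.    1.1  -0.49] t 11.32
SHIFT [0.1762 0.1697 0.0051] TURN 0.4
```

Request:
servo_tool([
  [60,[0.03,0.029,0.001],0],
  [60,[0.06,0.058,0.002],0],
  [60,[0.09,0.087,0.003],0],
  [60,[0.118,0.115,0.004],0],
  [60,[0.142,0.138,0.005],0],
])

```text
time_s: 11.73
eef_pos: [531.0, 246.7, 229.9]
orientation: [3.141, -0.0, 2.164]
wrist_force: [0.1, -0.5, -0.1]
finger_gap: 0.765
```

Request:
servo_tool([
  [60,[0.03,0.025,0],0],
  [60,[0.03,0.025,0],0],
  [60,[0.03,0.025,0],0],
])

```text
time_s: 11.98
eef_pos: [534.7, 284.4, 229.5]
orientation: [-3.141, -0.0, 2.166]
wrist_force: [0.1, -1.3, -0.2]
finger_gap: 0.758
```

```bash
python3 - <<'E'
from h import *
c=bot.capture("wrist");save(c,"w9");stat()
W=world(c);z=W[...,2]
m=(z>98)&(z<118);m[:, :]&=True
n,l,st,ce=cv2.connectedComponentsWithStats(m.astype(np.uint8))
for i in range(1,n):
    if st[i,4]>80:
        P=W[l==i];r=cv2.minAreaRect(P[:,:2].astype(np.float32));print(ce[i].round(),st[i],P.mean(0).round(1),np.percentile(P[:,2],[5,50,95]).round(1),np.round(r[0],1),np.round(r[1],1),round(r[2],1))
print(bot.look_for(c,"chest_drawer0_handle")[:2])
E
```

```text
t 12.03 p [534.6 283.  229.5] yaw 124.03 F [-0.5  0.5  0.7] gap 0.767 j [ 0.48  0.32  1.68 -0.    1.14 -0.11]
[311. 188.] [ 283    8   69  348 4746] [545.7 305.9 107.7] [101.6 107.7 115. ] [550.8 299.5] [ 40.9 256.1] 33.5
[{'extent': [282.0, 0.7, 380.6, 367.5], 'p': 0.79}]
```

View pics/w9.png

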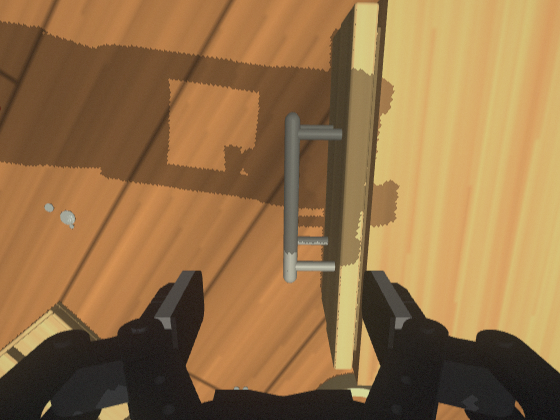

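```bash
python3 - <<'E'
from h import *
c=bot.capture("wrist");W=world(c)
m=np.zeros(W.shape[:2],bool);m[105:290,282:302]=1
m&=(W[...,2]>95)&(W[...,2]<125)
P=W[m];r=cv2.minAreaRect(P[:,:2].astype(np.float32));print(len(P),r,np.percentile(P[:,2],[5,50,90,98]))
a=np.radians(33.5);R2=np.array([[np.cos(a),np.sin(a)],[-np.sin(a),np.cos(a)]])
Q=P[:,:2]@R2.T;print("chest frame",Q.min(0),Q.max(0),np.median(Q,0))
mid=R2.T@np.array([np.median(Q[:,0]),(Q[:,1].min()+Q[:,1].max())/2]);print(mid)
# drawer front top edge
m2=(W[...,2]>122)&(W[...,2]<138);Q2=(W[m2][:,:2])@R2.T;print("front",np.percentile(Q2,[2,50,98],axis=0),np.median(W[m2][:,2]))
plan([mid[0],mid[1],100],123.5)
E
```

```text
2484 ((538.875, 291.3701477050781), (12.596531867980957, 128.91087341308594), 34.012451171875) [104.93255502 107.97838476 109.22573046 109.87135194]
chest frame [ 604.13050014 -118.95043868] [616.96209106   9.99654167] [609.55556592 -48.16674308]
[538.36758691 291.00870645]
front [[ 644.60864855 -176.81038376]
 [ 652.57026767  -25.99904582]
 [ 661.23361142   69.8519034 ]] 127.88101625724084
at [534.8 281.6 229.8] yaw 123.9 j [ 0.48  0.32  1.68 -0.    1.14 -0.11] t 12.13
SHIFT [0.0058 0.0083 0.1298] TURN 0.4
```

Request:
servo_tool([
  [165,[0.006,0.009,0.03],0.4],
  [165,[0.006,0.009,0.06],0.4],
  [165,[0.006,0.009,0.09],0.4],
  [165,[0.006,0.009,0.09],0.4],
  [165,[0.006,0.009,0.09],0.4],
])

```text
time_s: 12.55
eef_pos: [538.5, 291.0, 139.3]
orientation: [-3.138, -0.0, 2.155]
wrist_force: [1.1, -0.1, -0.4]
finger_gap: 0.349
```

```bash
python3 - <<'E'
from h import *
c=bot.capture("wrist");save(c,"w10");stat();plan([538.7,291.2,92],123.5)
E
```

```text
t 12.6 p [539.7 291.8 141. ] yaw 123.46 F [-0.4  0.1 -0.4] gap 0.35 j [ 0.49  0.43  1.74 -0.    0.97 -0.09]
at [539.7 291.8 141. ] yaw 123.5 j [ 0.49  0.43  1.74 -0.    0.97 -0.09] t 12.6
SHIFT [ 0.     -0.0011  0.049 ] TURN -0.0
```

View pics/w10.png

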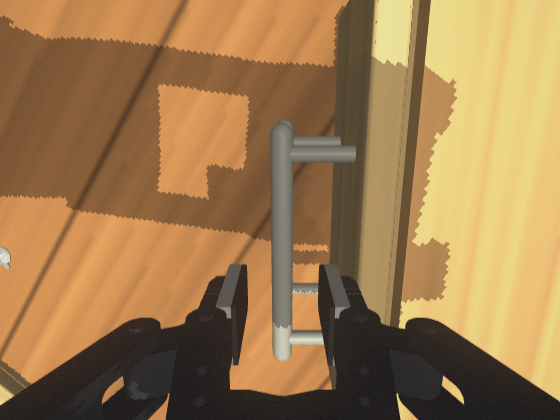

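Request:
servo_tool([
  [165,[0,-0.001,0.015],0],
  [165,[0,-0.001,0.03],0],
  [165,[0,-0.001,0.045],0],
  [165,[0,-0.001,0.049],0],
  [165,[0,-0.001,0.049],0],
])

```text
time_s: 13.02
eef_pos: [539.0, 291.9, 92.0]
orientation: [3.141, 0.0, 2.156]
wrist_force: [0.3, -0.8, -0.3]
finger_gap: 0.351
```

Request:
servo_tool([
  [255,[0,0,0],0],
  [255,[0,0,0],0],
  [255,[0,0,0],0],
  [255,[0,0,0],0],
  [255,[0,0,0],0],
])

```text
time_s: 13.43
eef_pos: [538.8, 292.0, 93.0]
orientation: [3.141, 0.0, 2.156]
wrist_force: [-3.3, -3.0, 5.6]
finger_gap: 0.098
```

Request:
servo_tool([
  [255,[0,-0.01,0],0],
  [255,[0,-0.025,0],0],
  [255,[0,-0.045,0],0],
  [255,[0,-0.065,0],0],
  [255,[0,-0.085,0],0],
])

```text
time_s: 13.85
eef_pos: [468.6, 245.3, 92.9]
orientation: [3.137, 0.001, 2.156]
wrist_force: [3.0, 0.1, 6.9]
finger_gap: 0.099
```

Request:
servo_tool([
  [255,[0,-0.02,0],0],
  [255,[0,-0.04,0],0],
  [255,[0,-0.058,0],0],
  [255,[0,-0.07,0],0],
  [255,[0,-0.075,0],0],
])

```text
time_s: 14.27
eef_pos: [405.2, 203.3, 92.9]
orientation: [3.138, 0.001, 2.156]
wrist_force: [0.9, -0.2, 7.1]
finger_gap: 0.101
```

Request:
servo_tool([
  [255,[0,-0.003,0],0],
  [255,[0,-0.006,0],0],
  [255,[0,-0.009,0],0],
])

```text
time_s: 14.52
eef_pos: [399.1, 199.2, 92.9]
orientation: [3.137, 0.001, 2.156]
wrist_force: [1.6, 0.8, 8.4]
finger_gap: 0.102
```

Request:
servo_tool([
  [255,[0,-0.002,0],0],
  [255,[0,-0.004,0],0],
  [255,[0,-0.004,0],0],
])

```text
time_s: 14.77
eef_pos: [395.5, 196.9, 92.9]
orientation: [3.137, 0.001, 2.156]
wrist_force: [-0.0, -1.5, 10.7]
finger_gap: 0.101
```

Request:
servo_tool([
  [255,[0,-0.002,0],0],
  [255,[0,-0.003,0],0],
  [255,[0,-0.003,0],0],
])

```text
time_s: 15.02
eef_pos: [393.3, 195.3, 92.9]
orientation: [3.137, 0.001, 2.156]
wrist_force: [0.2, -2.0, 10.6]
finger_gap: 0.101
```

Request:
servo_tool([
  [255,[0,-0.002,0],0],
  [255,[0,-0.002,0],0],
  [255,[0,-0.002,0],0],
])

```text
time_s: 15.27
eef_pos: [391.6, 194.2, 92.9]
orientation: [3.137, 0.001, 2.156]
wrist_force: [0.5, -2.1, 11.0]
finger_gap: 0.097
```

Request:
servo_tool([
  [255,[0,-0.002,0],0],
  [255,[0,-0.002,0],0],
  [255,[0,-0.002,0],0],
])

```text
time_s: 15.52
eef_pos: [389.9, 193.1, 92.9]
orientation: [3.137, 0.001, 2.156]
wrist_force: [0.9, -1.2, 10.9]
finger_gap: 0.099
```

Request:
servo_tool([
  [255,[0,-0.002,0],0],
  [255,[0,-0.002,0],0],
  [255,[0,-0.002,0],0],
])

```text
time_s: 15.77
eef_pos: [388.3, 192.0, 92.9]
orientation: [3.137, 0.001, 2.156]
wrist_force: [1.9, -1.3, 11.5]
finger_gap: 0.101
```

Request:
servo_tool([
  [255,[0,-0.002,0],0],
  [255,[0,-0.002,0],0],
  [255,[0,-0.002,0],0],
])

```text
time_s: 16.02
eef_pos: [387.5, 191.5, 92.9]
orientation: [3.135, 0.001, 2.156]
wrist_force: [3.7, 1.0, 7.1]
finger_gap: 0.097
```

```bash
python3 - <<'E'
from h import *
c=bot.capture("wrist");save(c,"w11");stat();s=bot.capture("scene");save(s,"s11",(240,130,460,340),3.5)
E
```

```text
t 16.07 p [387.5 191.5  92.9] yaw 123.53 F [4.5 0.6 7.9] gap 0.098 j [ 0.46  0.26  2.16 -0.    0.72 -0.13]
```

View pics/s11.png

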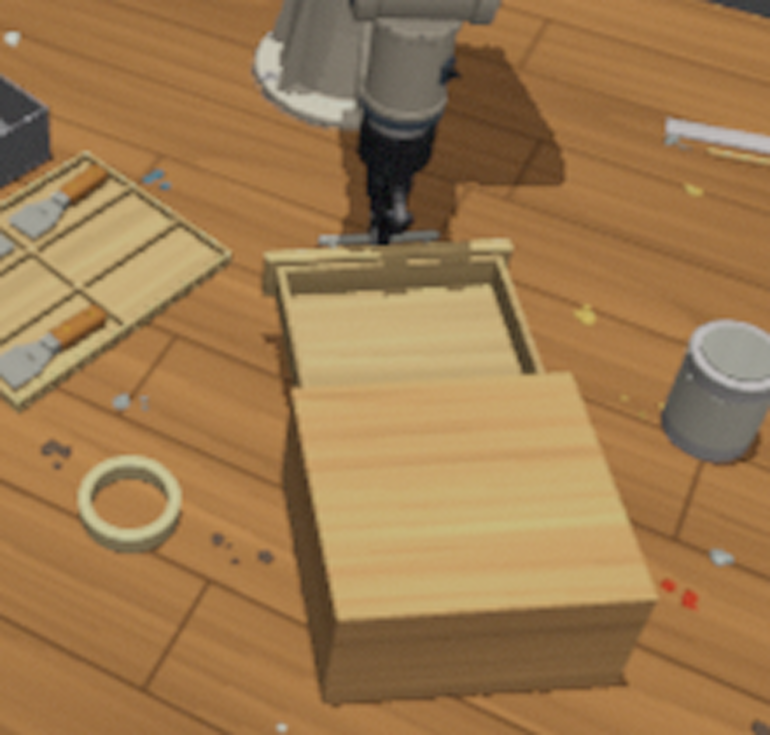

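View pics/w11.png

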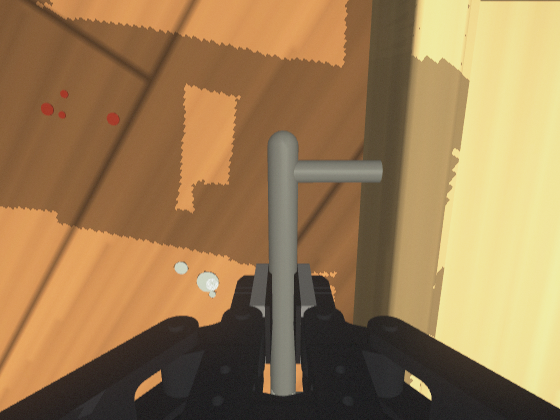

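Request:
servo_tool([
  [165,[0,0,0],0],
  [165,[0,0,0],0],
  [165,[0,0,0],0],
  [165,[0,0,0],0],
])

```text
time_s: 16.45
eef_pos: [384.6, 190.2, 91.0]
orientation: [-3.141, -0.0, 2.156]
wrist_force: [-0.6, 0.0, 0.1]
finger_gap: 0.354
```

Request:
servo_tool([
  [165,[0,0,-0.03],0],
  [165,[0,0,-0.07],0],
  [165,[0,0,-0.11],0],
  [165,[0,0,-0.15],0],
  [165,[0,0,-0.19],0],
])

```text
time_s: 16.87
eef_pos: [384.2, 190.0, 282.8]
orientation: [-3.141, -0.0, 2.156]
wrist_force: [0.2, 0.6, -0.3]
finger_gap: 0.359
```

```bash
python3 - <<'E'
from h import *
stat();plan([390,190,300],213.5-360); plan([400,192,330],-146.5)
E
```

```text
t 16.87 p [384.2 190.  282.8] yaw 123.53 F [ 0.2  0.6 -0.3] gap 0.359 j [ 0.46 -0.02  1.96  0.    1.19 -0.13]
at [384.2 190.  282.8] yaw 123.5 j [ 0.46 -0.02  1.96  0.    1.19 -0.13] t 16.87
SHIFT [-0.0032  0.0048 -0.0172] TURN -90.0
at [384.2 190.  282.8] yaw 123.5 j [ 0.46 -0.02  1.96  0.    1.19 -0.13] t 16.87
SHIFT [-0.0071  0.0142 -0.0472] TURN -90.0
```

```bash
python3 - <<'E'
from h import *
c=bot.capture("wrist");save(c,"w12");stat()
np.savez("w12.npz",**{k:c[k] for k in("image","depth","K","view")})
W=world(c);z=W[...,2]
a=np.radians(33.5);R2=np.array([[np.cos(a),np.sin(a)],[-np.sin(a),np.cos(a)]])
h=R2@np.array([387.5,191.5]);print("handle chestframe",h)
C=(W[...,:2]@R2.T)-h
for row in (60,110,150,200):
    for col in range(240,560,8): print((int(C[row,col,0]) if np.isfinite(z[row,col]) else None, int(C[row,col,1]) if np.isfinite(z[row,col]) else None,int(z[row,col])if np.isfinite(z[row,col]) else None),end=" ")
    print()
E
```

```text
t 16.92 p [387.6 191.7 290.3] yaw 123.53 F [2.2 1.6 6.5] gap 0.349 j [ 0.46 -0.02  1.95  0.    1.2  -0.13]
handle chestframe [428.82668874 -54.18644688]
(-48, 120, 1) (-39, 120, 0) (-31, 120, 0) (-22, 120, 0) (-14, 120, 1) (-5, 120, 0) (2, 120, 0) (11, 120, 0) (19, 120, 0) (28, 120, 0) (37, 120, 0) (35, 110, 88) (37, 106, 127) (43, 106, 127) (49, 106, 126) (62, 110, 88) (69, 110, 89) (76, 110, 88) (83, 110, 87) (89, 110, 88) (96, 110, 88) (103, 110, 88) (110, 110, 88) (117, 110, 87) (123, 110, 88) (130, 110, 87) (137, 110, 87) (144, 110, 87) (None, None, None) (157, 110, 88) (165, 110, 86) (171, 110, 87) (178, 110, 87) (185, 110, 86) (192, 110, 86) (199, 110, 87) (205, 110, 88) (212, 110, 87) (219, 110, 87) (226, 110, 87) 
(-50, 69, 0) (-41, 69, 1) (-32, 69, 0) (-23, 69, 2) (-14, 69, 0) (-5, 69, 1) (3, 69, 0) (11, 69, 0) (20, 69, 0) (29, 69, 0) (38, 69, 0) (35, 69, 101) (38, 70, 128) (44, 70, 128) (52, 70, 118) (66, 69, 81) (73, 69, 80) (81, 69, 79) (88, 69, 80) (95, 69, 80) (102, 69, 80) (109, 69, 81) (116, 69, 81) (124, 69, 80) (132, 69, 78) (138, 69, 80) (145, 69, 81) (152, 69, 81
[... 585 characters left out ...]
188, 33, 79) (195, 33, 80) (202, 34, 81) (209, 33, 80) (216, 34, 81) (224, 34, 80) (231, 34, 80) (239, 34, 80) (246, 33, 80) 
(-53, -33, 0) (-44, -33, 0) (-34, -33, 0) (-25, -33, 0) (-15, -33, 0) (-6, -33, 0) (1, -6, 108) (12, -33, 1) (22, -33, 1) (31, -33, 1) (41, -33, 0) (35, -3, 122) (41, -2, 126) (48, -1, 127) (63, -13, 80) (71, -13, 79) (79, -13, 80) (87, -13, 79) (95, -13, 79) (102, -13, 79) (110, -13, 80) (117, -13, 81) (125, -13, 81) (133, -14, 79) (141, -13, 79) (148, -13, 80) (156, -13, 80) (164, -13, 80) (171, -13, 81) (179, -13, 81) (187, -13, 80) (195, -13, 80) (203, -14, 79) (210, -13, 79) (218, -13, 80) (225, -13, 80) (233, -13, 80) (241, -13, 80) (248, -13, 81) (257, -13, 80)
```

View pics/w12.png

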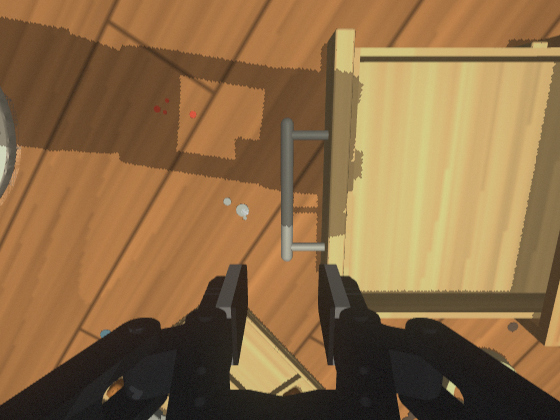

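The drawer is fully open (it met its stop after 181.6 mm of travel), with its floor at z=80. Next I'll pick the sound scraper at far/+y.

```bash
python3 - <<'E'
from h import *
plan([550,-60,210],160.2)
E
```

```text
at [387.6 191.7 290.3] yaw 123.5 j [ 0.46 -0.02  1.95  0.    1.2  -0.13] t 16.92
SHIFT [-0.2994 -0.0045  0.0806] TURN -36.7
```

Request:
servo_tool([
  [141,[-0.299,-0.004,0.03],-36],
  [141,[-0.299,-0.004,0.03],-36],
  [141,[-0.299,-0.004,0.03],-36],
  [141,[-0.299,-0.004,0.05],-36],
  [141,[-0.299,-0.004,0.05],-36],
])

```text
time_s: 17.33
eef_pos: [482.6, 39.4, 255.4]
orientation: [3.141, 0.0, 2.704]
wrist_force: [1.1, 0.8, 0.2]
finger_gap: 0.448
```

```bash
python3 - <<'E'
from h import *
plan([550,-60,210],160.2)
E
```

```text
at [482.6  39.4 255.4] yaw 154.9 j [ 0.08  0.11  1.9   0.    1.14 -1.05] t 17.33
SHIFT [-0.1032 -0.0615  0.0454] TURN -5.3
```

Request:
servo_tool([
  [141,[-0.034,-0.02,0.015],-5],
  [141,[-0.068,-0.04,0.03],-5],
  [141,[-0.103,-0.061,0.045],-5],
  [141,[-0.103,-0.061,0.045],-5],
  [141,[-0.103,-0.061,0.045],-5],
])

```text
time_s: 17.75
eef_pos: [548.8, -60.1, 208.9]
orientation: [-3.141, -0.003, 2.782]
wrist_force: [-0.7, 0.2, -0.1]
finger_gap: 0.45
```

```bash
cat >> h.py <<'E'
def grip(c0,ang,off=18):
    a=np.radians(ang);return np.array(c0)+off*np.array([np.cos(a),np.sin(a)])
E
python3 - <<'E'
from h import *
c=bot.capture("wrist");save(c,"w13");stat();handles(c);g=grip((593.8,-70),-19.8);print(g)
plan([*g,80],160.2)
E
```

```text
t 17.8 p [548.4 -58.9 209.7] yaw 159.48 F [-0.3  0.6  0.1] gap 0.445 j [-0.11  0.26  1.81  0.    1.07 -1.32]
[77. 64.] 2997 [ 389.3 -182.4   22.7] [ 390.7 -183.7] [25.7 79.6] 76.2
[ 18. 204.] 1042 [ 476.9 -293.1   23.3] [ 476.2 -292.8] [  3.7 145.4] 72.2
[290. 233.] 2022 [591.2 -68.6  22.7] [593.7 -69.6] [25.6 80.2] 70.2
[126. 293.] 1286 [ 592.9 -243.    22.6] [ 594.8 -244.5] [25.8 61.6] 73.2
[610.73585384 -76.09728256]
at [548.4 -58.9 209.7] yaw 159.5 j [-0.11  0.26  1.81  0.    1.07 -1.32] t 17.8
SHIFT [-0.0647  0.0058  0.1295] TURN -0.7
```

View pics/w13.png

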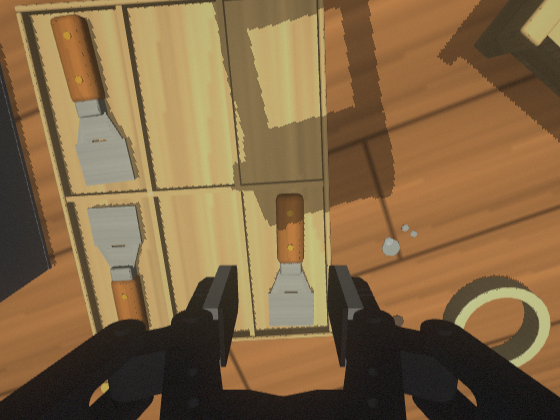

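The three remaining scrapers have full, square, flat blades. I'll descend on the one at (290,240).

Request:
servo_tool([
  [141,[-0.022,0.002,0.04],-0.7],
  [141,[-0.044,0.004,0.08],-0.7],
  [141,[-0.065,0.006,0.115],-0.7],
  [141,[-0.065,0.006,0.13],-0.7],
  [141,[-0.065,0.006,0.13],-0.7],
])

```text
time_s: 18.22
eef_pos: [609.6, -73.9, 76.6]
orientation: [-3.14, -0.007, 2.799]
wrist_force: [-1.1, 1.2, -0.8]
finger_gap: 0.449
```

```bash
python3 - <<'E'
from h import *
bot.capture("wrist");stat();g=grip((593.8,-70),-19.8)
plan([*g,11],160.2)
E
```

```text
t 18.27 p [610.1 -74.   79.1] yaw 160.35 F [0.1 0.4 0.6] gap 0.45 j [-0.12  0.51  1.77  0.    0.87 -1.35]
at [610.1 -74.   79.1] yaw 160.3 j [-0.12  0.51  1.77  0.    0.87 -1.35] t 18.27
SHIFT [-0.0016 -0.0017  0.068 ] TURN 0.1
```

Request:
servo_tool([
  [141,[-0.001,-0.001,0.015],0],
  [141,[-0.001,-0.001,0.035],0],
  [141,[-0.001,-0.001,0.055],0],
  [141,[-0.001,-0.001,0.068],0],
  [141,[-0.001,-0.001,0.068],0],
])

```text
time_s: 18.68
eef_pos: [611.4, -75.9, 12.3]
orientation: [-3.141, -0.002, 2.798]
wrist_force: [-0.7, -0.4, -1.0]
finger_gap: 0.446
```

Request:
servo_tool([
  [255,[0,0,0],0],
  [255,[0,0,0],0],
  [255,[0,0,0],0],
  [255,[0,0,0],0],
  [255,[0,0,0],0],
])

```text
time_s: 19.1
eef_pos: [613.6, -76.7, 14.3]
orientation: [3.141, 0.002, 2.797]
wrist_force: [-2.4, 1.1, 7.3]
finger_gap: 0.287
```

Request:
servo_tool([
  [255,[0,0,-0.025],0],
  [255,[0,0,-0.06],0],
  [255,[0,0,-0.1],0],
  [255,[0,0,-0.14],0],
  [255,[0,0,-0.16],0],
])

```text
time_s: 19.52
eef_pos: [614.7, -77.1, 178.2]
orientation: [3.14, 0.006, 2.797]
wrist_force: [0.9, 0.4, -1.3]
finger_gap: 0.285
```

```bash
python3 - <<'E'
from h import *
c=bot.capture("wrist");save(c,"w14");stat();plan([531.2,202.6,175],-146.5)
E
```

```text
t 19.57 p [616.2 -77.3 180.9] yaw 160.27 F [ 0.7 -1.2  0.9] gap 0.286 j [-0.13  0.39  1.7  -0.    1.04 -1.35]
at [616.2 -77.3 180.9] yaw 160.3 j [-0.13  0.39  1.7  -0.    1.04 -1.35] t 19.57
SHIFT [0.1746 0.2348 0.0046] TURN -53.2
```

View pics/w14.png

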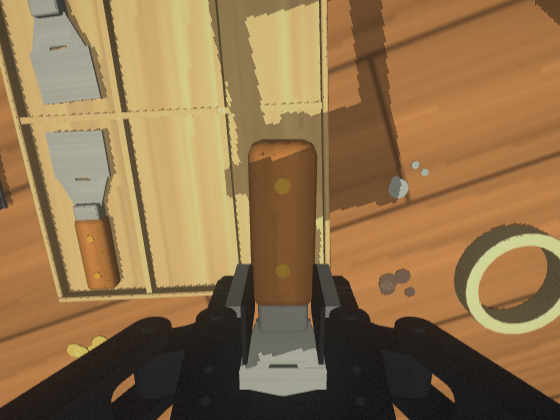

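Request:
servo_tool([
  [255,[0.024,0.032,0],-7],
  [255,[0.048,0.065,0],-14],
  [255,[0.072,0.097,0],-21],
  [255,[0.095,0.128,0],-28],
  [255,[0.118,0.158,0],-35],
])

```text
time_s: 19.98
eef_pos: [554.1, 113.3, 172.9]
orientation: [3.142, 0.001, -2.869]
wrist_force: [1.0, -0.7, -1.7]
finger_gap: 0.28
```

```bash
python3 - <<'E'
from h import *
bot.capture("wrist");stat();plan([531.2,202.6,175],-146.5)
E
```

```text
t 20.03 p [552.  118.7 172.8] yaw -163.8 F [-1.9  4.  -2.4] gap 0.282 j [ 0.21  0.32  1.82  0.    1.   -1.65]
at [552.  118.7 172.8] yaw -163.8 j [ 0.21  0.32  1.82  0.    1.   -1.65] t 20.03
SHIFT [-0.0035  0.0864 -0.0019] TURN -17.3
```

Request:
servo_tool([
  [255,[-0.001,0.028,0],-7],
  [255,[-0.002,0.056,0],-14],
  [255,[-0.0035,0.086,0],-17.3],
  [255,[-0.0035,0.086,0.02],-17.3],
  [255,[-0.0035,0.086,0.02],-17.3],
])

```text
time_s: 20.45
eef_pos: [533.8, 196.5, 150.5]
orientation: [3.141, -0.003, -2.571]
wrist_force: [-1.4, -1.1, -2.8]
finger_gap: 0.278
```

```bash
python3 - <<'E'
from h import *
c=bot.capture("wrist");save(c,"w15");stat();plan([531.2,202.6,88],-146.5)
E
```

```text
t 20.5 p [534.1 195.6 151.4] yaw -147.36 F [-0.7 -0.2 -1.7] gap 0.284 j [ 0.35  0.36  1.83 -0.    0.96 -1.79]
at [534.1 195.6 151.4] yaw -147.4 j [ 0.35  0.36  1.83 -0.    0.96 -1.79] t 20.5
SHIFT [-0.0015  0.0074  0.0634] TURN -0.9
```

View pics/w15.png

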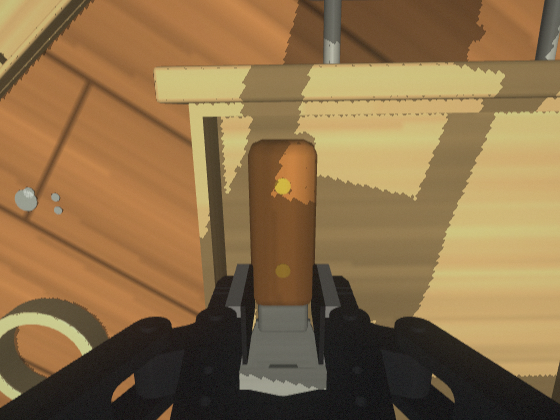

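Request:
servo_tool([
  [255,[-0.0015,0.007,0.01],-0.9],
  [255,[-0.0015,0.007,0.025],-0.9],
  [255,[-0.0015,0.007,0.04],-0.9],
  [255,[-0.0015,0.007,0.052],-0.9],
  [255,[-0.0015,0.007,0.055],-0.9],
])

```text
time_s: 20.92
eef_pos: [532.2, 201.5, 95.8]
orientation: [3.141, -0.003, -2.558]
wrist_force: [-0.7, -0.8, -1.9]
finger_gap: 0.283
```

```bash
python3 - <<'E'
from h import *
c=bot.capture("wrist");stat();plan([531.2,202.6,88],-146.5)
E
```

```text
t 20.97 p [532.3 201.6  96.1] yaw -146.56 F [-0.8 -0.2 -2.3] gap 0.276 j [ 0.36  0.43  1.86 -0.    0.85 -1.8 ]
at [532.3 201.6  96.1] yaw -146.6 j [ 0.36  0.43  1.86 -0.    0.85 -1.8 ] t 20.97
SHIFT [0.0004 0.0015 0.0081] TURN -0.1
```

Request:
servo_tool([
  [255,[0,0,0.003],0],
  [255,[0,0,0.005],0],
  [255,[0,0,0.006],0],
  [255,[0,0,0.006],0],
])

```text
time_s: 21.3
eef_pos: [533.4, 202.4, 92.0]
orientation: [-3.141, 0.001, -2.557]
wrist_force: [-0.1, -0.3, -2.1]
finger_gap: 0.285
```

Request:
servo_tool([
  [255,[0,0,0.001],0],
  [255,[0,0,0.001],0],
  [255,[0,0,0.001],0],
])

```text
time_s: 21.55
eef_pos: [533.2, 202.4, 90.8]
orientation: [-3.142, 0.0, -2.557]
wrist_force: [-0.9, -0.0, -1.3]
finger_gap: 0.282
```

Request:
servo_tool([
  [255,[0,0,0.001],0],
  [255,[0,0,0.002],0],
  [255,[0,0,0.002],0],
])

```text
time_s: 21.8
eef_pos: [533.7, 202.7, 89.3]
orientation: [-3.141, 0.001, -2.557]
wrist_force: [-0.3, 0.8, 4.4]
finger_gap: 0.279
```

Request:
servo_tool([
  [141,[0,0,0],0],
  [141,[0,0,0],0],
  [141,[0,0,0],0],
  [141,[0,0,0],0],
  [141,[0,0,0],0],
])

```text
time_s: 22.22
eef_pos: [533.1, 202.3, 88.6]
orientation: [-3.142, -0.0, -2.557]
wrist_force: [0.3, -0.0, -0.6]
finger_gap: 0.445
```

Request:
servo_tool([
  [141,[0,0,-0.03],0],
  [141,[0,0,-0.07],0],
  [141,[0,0,-0.11],0],
  [141,[0,0,-0.14],0],
  [141,[0,0,-0.14],0],
])

```text
time_s: 22.63
eef_pos: [536.4, 203.6, 235.4]
orientation: [-3.139, 0.01, -2.557]
wrist_force: [2.0, 0.2, 0.0]
finger_gap: 0.452
```

```bash
python3 - <<'E'
from h import *
c=bot.capture("wrist");save(c,"w16");stat();handles(c,(300,700,50,450),(92,103))
plan([340,-160,230],166.5)
E
```

```text
t 22.68 p [535.1 203.1 232.3] yaw -146.52 F [ 0.   0.7 -1.1] gap 0.448 j [ 0.36  0.27  1.75 -0.    1.12 -1.79]
[514. 214.] 2086 [448.2 363.9  97.6] [457.  370.4] [199.4   3.9] 33.8
[231. 182.] 338 [548.2 162.7  97.5] [551.6 165. ] [129.7   0.6] 33.6
[284. 167.] 3283 [515.1 189.9  97.6] [517.7 191.5] [79.7 26. ] 33.5
at [535.1 203.1 232.3] yaw -146.5 j [ 0.36  0.27  1.75 -0.    1.12 -1.79] t 22.68
SHIFT [ 3.630e-01 -1.952e-01  2.000e-04] TURN 47.0
```

View pics/w16.png

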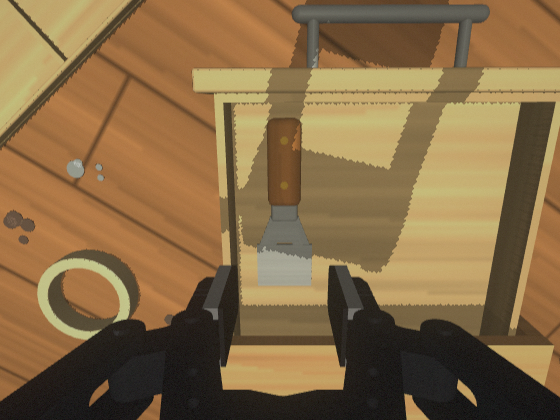

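Request:
servo_tool([
  [141,[0.315,-0.233,0],35],
  [141,[0.315,-0.233,0],35],
  [141,[0.315,-0.233,0],35],
  [141,[0.315,-0.233,0],35],
  [141,[0.315,-0.233,0],35],
])

```text
time_s: 23.1
eef_pos: [459.9, 5.2, 227.3]
orientation: [-3.141, -0.002, 3.109]
wrist_force: [1.7, -1.1, 0.2]
finger_gap: 0.45
```

```bash
python3 - <<'E'
from h import *
bot.capture("side");plan([400,-165,215],166.5)
E
```

```text
at [ 4.570e+02 -3.000e-01  2.269e+02] yaw 177.6 j [-0.    0.1   1.98 -0.    1.07 -1.53] t 23.15
SHIFT [ 0.0501 -0.1669  0.0128] TURN 11.1
```

Request:
servo_tool([
  [141,[0.013,-0.04,0.003],5],
  [141,[0.025,-0.08,0.006],11],
  [141,[0.037,-0.12,0.01],11],
  [141,[0.05,-0.167,0.013],11],
  [141,[0.05,-0.167,0.013],11],
])

```text
time_s: 23.57
eef_pos: [404.7, -162.9, 214.1]
orientation: [-3.14, -0.002, 2.921]
wrist_force: [-0.3, 0.1, -0.2]
finger_gap: 0.443
```

```bash
python3 - <<'E'
from h import *
c=bot.capture("wrist");save(c,"w17");stat();handles(c);g=grip((390.6,-183.8),-13.5);print(g)
plan([*g,80],166.5)
E
```

```text
t 23.62 p [ 405.2 -162.1  214.2] yaw 167.27 F [-0.5 -1.2  1.3] gap 0.445 j [-0.38  0.08  2.03 -0.    1.03 -1.73]
[256. 175.] 2246 [ 388.  -183.6   22.7] [ 390.7 -184.6] [25.5 79.7] 76.7
[167. 218.] 567 [ 410.9 -276.3   23.5] [ 422.  -278.2] [ 49.9 183.1] 89.0
[247. 368.] 937 [ 589.7 -243.8   22.6] [ 591.5 -244.6] [25.8 55.7] 73.2
[ 408.10265857 -188.00201655]
at [ 405.2 -162.1  214.2] yaw 167.3 j [-0.38  0.08  2.03 -0.    1.03 -1.73] t 23.62
SHIFT [-0.0089 -0.0246  0.1342] TURN 0.8
```

View pics/w17.png

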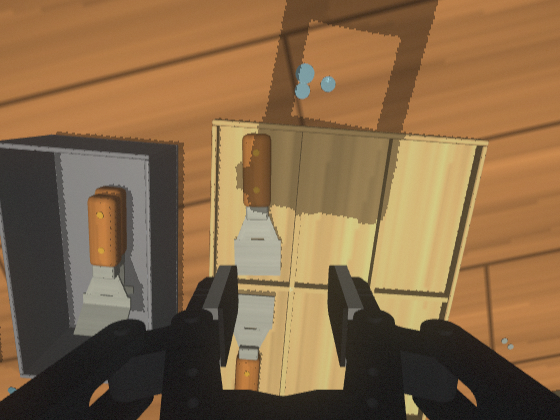

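Request:
servo_tool([
  [141,[-0.003,-0.008,0.04],0.8],
  [141,[-0.006,-0.016,0.08],0.8],
  [141,[-0.009,-0.025,0.115],0.8],
  [141,[-0.009,-0.025,0.134],0.8],
  [141,[-0.009,-0.025,0.134],0.8],
])

```text
time_s: 24.03
eef_pos: [407.8, -183.4, 77.4]
orientation: [3.14, -0.008, 2.909]
wrist_force: [-1.4, 0.3, -1.1]
finger_gap: 0.443
```

```bash
python3 - <<'E'
from h import *
c=bot.capture("wrist");stat();handles(c);g=grip((390.6,-184),-13.5)
plan([*g,12],166.5)
E
```

```text
t 24.08 p [ 409.  -183.8   79.5] yaw 166.69 F [-0.5  0.7 -0.3] gap 0.445 j [-0.43  0.31  2.12  0.    0.72 -1.76]
[273. 203.] 5916 [ 387.2 -183.7   22.8] [ 390.3 -184.5] [25.8 79.4] 76.5
[122. 221.] 1260 [ 377.8 -267.9   23.5] [ 380.4 -269.2] [111.6  46.8] 10.9
[ 44. 259.] 791 [ 388.4 -320.5   22.2] [ 401.2 -320.4] [19.1 67.2] 90.0
at [ 409.  -183.8   79.5] yaw 166.7 j [-0.43  0.31  2.12  0.    0.72 -1.76] t 24.08
SHIFT [-0.0005 -0.0046  0.0675] TURN 0.2
```

Request:
servo_tool([
  [141,[0,-0.0045,0.015],0],
  [141,[0,-0.0045,0.035],0],
  [141,[0,-0.0045,0.055],0],
  [141,[0,-0.0045,0.067],0],
  [141,[0,-0.0045,0.067],0],
])

```text
time_s: 24.5
eef_pos: [409.5, -188.8, 14.1]
orientation: [3.141, -0.002, 2.91]
wrist_force: [-0.5, -0.1, -0.6]
finger_gap: 0.447
```

Request:
servo_tool([
  [255,[0,0,0],0],
  [255,[0,0,0],0],
  [255,[0,0,0],0],
  [255,[0,0,0],0],
  [255,[0,0,0],0],
])

```text
time_s: 24.92
eef_pos: [410.7, -190.0, 15.9]
orientation: [-3.141, 0.002, 2.909]
wrist_force: [-1.0, 2.6, 10.3]
finger_gap: 0.284
```

Request:
servo_tool([
  [255,[0,0,-0.025],0],
  [255,[0,0,-0.06],0],
  [255,[0,0,-0.1],0],
  [255,[0,0,-0.14],0],
  [255,[0,0,-0.17],0],
])

```text
time_s: 25.33
eef_pos: [410.2, -190.0, 188.3]
orientation: [-3.141, 0.003, 2.909]
wrist_force: [0.9, -0.9, -0.6]
finger_gap: 0.282
```

```bash
python3 - <<'E'
from h import *
c=bot.capture("wrist");save(c,"w18");stat();plan([492.6,261,180],-146.5)
E
```

```text
t 25.38 p [ 412.8 -191.2  192.8] yaw 166.68 F [ 3.9 -0.5  3.4] gap 0.28 j [-0.44  0.13  2.03 -0.    0.98 -1.78]
at [ 412.8 -191.2  192.8] yaw 166.7 j [-0.44  0.13  2.03 -0.    0.98 -1.78] t 25.38
SHIFT [0.0267 0.4584 0.0117] TURN -46.8
```

View pics/w18.png

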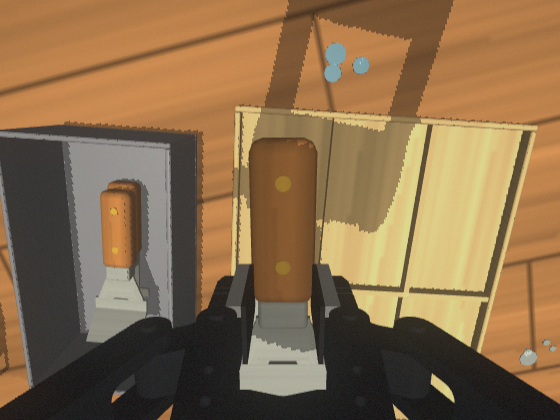

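Request:
servo_tool([
  [255,[0.002,0.041,0],-7],
  [255,[0.004,0.082,0],-14],
  [255,[0.006,0.123,0],-21],
  [255,[0.008,0.164,0],-28],
  [255,[0.01,0.2,0],-35],
])

```text
time_s: 25.8
eef_pos: [446.1, 9.3, 185.2]
orientation: [-3.141, 0.001, -2.758]
wrist_force: [0.5, -0.5, -1.9]
finger_gap: 0.279
```

```bash
python3 - <<'E'
from h import *
bot.capture("side");stat();plan([492.6,261,180],-146.5)
E
```

```text
t 25.85 p [447.3  14.1 185.3] yaw -157.41 F [1.6 4.2 0.2] gap 0.279 j [ 0.03  0.13  2.05  0.    0.96 -1.94]
at [447.3  14.1 185.3] yaw -157.4 j [ 0.03  0.13  2.05  0.    0.96 -1.94] t 25.85
SHIFT [-0.1367  0.2106  0.0061] TURN -10.9
```

Request:
servo_tool([
  [255,[-0.022,0.034,0.001],-5],
  [255,[-0.044,0.068,0.002],-10.9],
  [255,[-0.066,0.102,0.003],-10.9],
  [255,[-0.088,0.135,0.004],-10.9],
  [255,[-0.11,0.169,0.005],-10.9],
])

```text
time_s: 26.27
eef_pos: [485.8, 206.8, 179.9]
orientation: [-3.141, 0.001, -2.573]
wrist_force: [1.1, -1.6, -1.0]
finger_gap: 0.284
```

Request:
servo_tool([
  [255,[-0.016,0.024,0.001],0],
  [255,[-0.026,0.041,0.001],0],
  [255,[-0.026,0.041,0.01],0],
  [255,[-0.026,0.041,0.03],0],
  [255,[-0.026,0.041,0.03],0],
])

```text
time_s: 26.68
eef_pos: [483.6, 252.4, 146.8]
orientation: [3.141, -0.005, -2.572]
wrist_force: [-0.7, -0.2, -2.4]
finger_gap: 0.28
```

```bash
python3 - <<'E'
from h import *
c=bot.capture("wrist");save(c,"w19");stat();plan([492.6,261,96],-146.5)
E
```

```text
t 26.73 p [484.1 252.3 148.1] yaw -147.42 F [ 0.2 -0.3 -0.5] gap 0.281 j [ 0.48  0.33  1.88 -0.    0.94 -1.66]
at [484.1 252.3 148.1] yaw -147.4 j [ 0.48  0.33  1.88 -0.    0.94 -1.66] t 26.73
SHIFT [-0.0121  0.0027  0.052 ] TURN -0.9
```

View pics/w19.png

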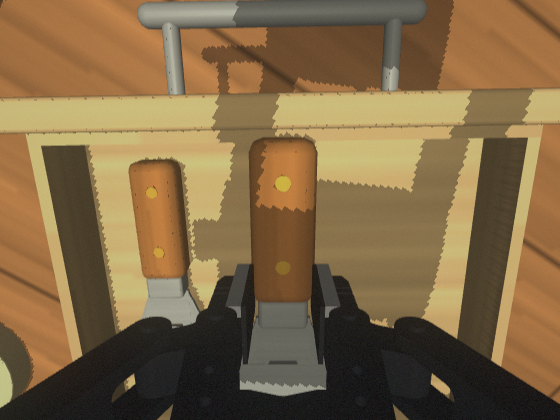

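Request:
servo_tool([
  [255,[-0.012,0.003,0],-0.9],
  [255,[-0.012,0.003,0.015],-0.9],
  [255,[-0.012,0.003,0.03],-0.9],
  [255,[-0.012,0.003,0.045],-0.9],
  [255,[-0.012,0.003,0.05],-0.9],
])

```text
time_s: 27.15
eef_pos: [494.5, 262.1, 99.0]
orientation: [3.142, -0.001, -2.558]
wrist_force: [-0.1, -0.6, -2.1]
finger_gap: 0.278
```

Request:
servo_tool([
  [255,[0,0,0.002],0],
  [255,[0,0,0.004],0],
  [255,[0,0,0.004],0],
])

```text
time_s: 27.4
eef_pos: [494.8, 262.6, 96.3]
orientation: [-3.141, 0.001, -2.557]
wrist_force: [1.1, 0.2, -1.7]
finger_gap: 0.284
```

Request:
servo_tool([
  [255,[0,0,0.002],0],
  [255,[0,0,0.003],0],
  [255,[0,0,0.003],0],
])

```text
time_s: 27.65
eef_pos: [494.3, 262.5, 92.9]
orientation: [-3.142, 0.0, -2.557]
wrist_force: [-0.2, 0.4, -0.8]
finger_gap: 0.279
```

Request:
servo_tool([
  [255,[0,0,0.001],0],
  [255,[0,0,0.002],0],
  [255,[0,0,0.002],0],
])

```text
time_s: 27.9
eef_pos: [494.5, 262.6, 90.9]
orientation: [-3.142, 0.001, -2.557]
wrist_force: [1.0, -0.6, 0.8]
finger_gap: 0.283
```

Request:
servo_tool([
  [141,[0,0,0],0],
  [141,[0,0,0],0],
  [141,[0,0,0],0],
  [141,[0,0,0],0],
  [141,[0,0,0],0],
])

```text
time_s: 28.32
eef_pos: [494.1, 262.4, 90.6]
orientation: [-3.142, -0.0, -2.557]
wrist_force: [0.4, 0.2, -0.5]
finger_gap: 0.449
```

Request:
servo_tool([
  [141,[0,0,-0.03],0],
  [141,[0,0,-0.07],0],
  [141,[0,0,-0.11],0],
  [141,[0,0,-0.14],0],
  [141,[0,0,-0.14],0],
])

```text
time_s: 28.73
eef_pos: [497.2, 264.0, 237.4]
orientation: [-3.141, 0.01, -2.557]
wrist_force: [0.5, 0.0, 1.2]
finger_gap: 0.448
```

```bash
python3 - <<'E'
from h import *
c=bot.capture("wrist");save(c,"w20");stat();handles(c,(300,700,50,450),(92,103))
plan([540,-230,240],-16.7)
E
```

```text
t 28.78 p [496.  263.4 234.3] yaw -146.52 F [-0.3  0.4 -0.4] gap 0.445 j [ 0.49  0.25  1.77 -0.    1.11 -1.67]
[142. 211.] 1237 [570.  177.1  97.6] [578.3 182.7] [194.    1.7] 33.6
[422. 210.] 1224 [446.  362.5  97.6] [454.9 368.3] [192.4   1.7] 33.5
[191. 166.] 3282 [514.4 190.8  97.6] [517.3 191.3] [78.8 26.6] 33.6
[283. 165.] 3268 [475.1 249.5  97.6] [477.6 251.2] [79.9 26. ] 33.5
at [496.  263.4 234.3] yaw -146.5 j [ 0.49  0.25  1.77 -0.    1.11 -1.67] t 28.78
SHIFT [ 0.2355 -0.4358 -0.007 ] TURN -129.8
```

View pics/w20.png

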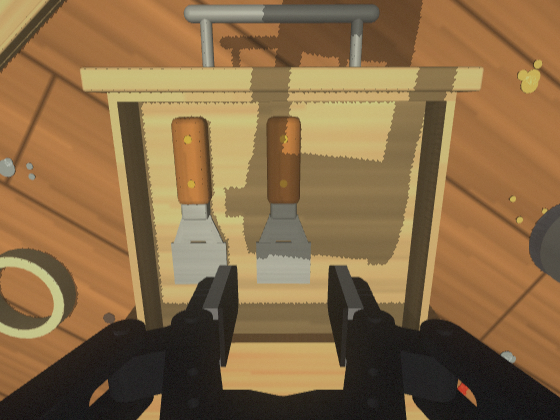

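```bash
python3 - <<'E'
from h import *
plan([545,-225,230],163.3)
E
```

```text
at [496.  263.4 234.3] yaw -146.5 j [ 0.49  0.25  1.77 -0.    1.11 -1.67] t 28.78
SHIFT [ 0.2286 -0.4344  0.003 ] TURN 50.2
```

Request:
servo_tool([
  [141,[0.229,-0.434,0.003],35],
  [141,[0.229,-0.434,0.003],35],
  [141,[0.229,-0.434,0.003],35],
  [141,[0.229,-0.434,0.003],35],
  [141,[0.229,-0.434,0.003],35],
])

```text
time_s: 29.2
eef_pos: [513.7, 53.3, 228.0]
orientation: [-3.141, -0.002, 3.109]
wrist_force: [1.3, -0.1, -0.3]
finger_gap: 0.446
```

```bash
python3 - <<'E'
from h import *
bot.capture("side");plan([545,-225,230],163.3)
E
```

```text
at [514.2  46.9 227.9] yaw 177.6 j [ 0.09  0.19  1.87 -0.    1.09 -1.44] t 29.25
SHIFT [-0.0422 -0.2704 -0.001 ] TURN 14.3
```

Request:
servo_tool([
  [141,[-0.042,-0.27,-0.001],14],
  [141,[-0.042,-0.27,-0.001],14],
  [141,[-0.042,-0.27,-0.001],14],
  [141,[-0.042,-0.27,-0.001],14],
  [141,[-0.042,-0.27,-0.001],14],
])

```text
time_s: 29.67
eef_pos: [540.4, -153.3, 228.7]
orientation: [3.142, -0.002, 2.871]
wrist_force: [0.9, -0.2, 0.3]
finger_gap: 0.447
```

```bash
python3 - <<'E'
from h import *
c=bot.capture("wrist");save(c,"w21");stat();handles(c);g=(585.6,-243.1)
plan([*g,130],163.3)
E
```

```text
t 29.72 p [ 541.6 -160.   228.9] yaw 164.4 F [ 0.5 -5.7  0.1] gap 0.448 j [-0.29  0.26  1.77 -0.    1.11 -1.58]
[117. 112.] 979 [ 438.2 -280.9   23.6] [ 446.7 -283.7] [  2.5 207.2] 72.7
[209. 253.] 1031 [ 588.4 -243.6   22.6] [ 592.6 -244.6] [25.9 57.2] 73.5
at [ 541.6 -160.   228.9] yaw 164.4 j [-0.29  0.26  1.77 -0.    1.11 -1.58] t 29.72
SHIFT [-0.0647 -0.0679  0.0992] TURN 1.1
```

View pics/w21.png

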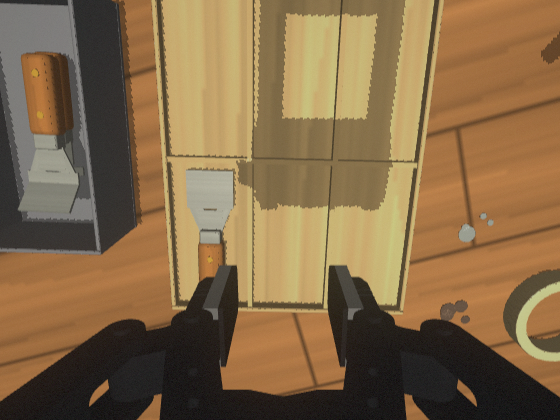

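Request:
servo_tool([
  [141,[-0.022,-0.023,0.03],1],
  [141,[-0.044,-0.045,0.065],1],
  [141,[-0.064,-0.067,0.1],1],
  [141,[-0.064,-0.067,0.14],1],
  [141,[-0.064,-0.067,0.15],1],
])

```text
time_s: 30.13
eef_pos: [582.4, -233.8, 73.8]
orientation: [3.141, -0.006, 2.852]
wrist_force: [-1.6, 0.6, -0.5]
finger_gap: 0.445
```

```bash
python3 - <<'E'
from h import *
c=bot.capture("wrist");save(c,"w22");stat();g=(585.6,-243.1)
plan([*g,12],163.3)
E
```

```text
t 30.18 p [ 580.7 -232.5   71.8] yaw 163.41 F [-2.5  1.4 -2.6] gap 0.447 j [-0.38  0.54  1.74 -0.    0.87 -1.66]
at [ 580.7 -232.5   71.8] yaw 163.4 j [-0.38  0.54  1.74 -0.    0.87 -1.66] t 30.18
SHIFT [-0.0084 -0.0088  0.0598] TURN 0.1
```

View pics/w22.png

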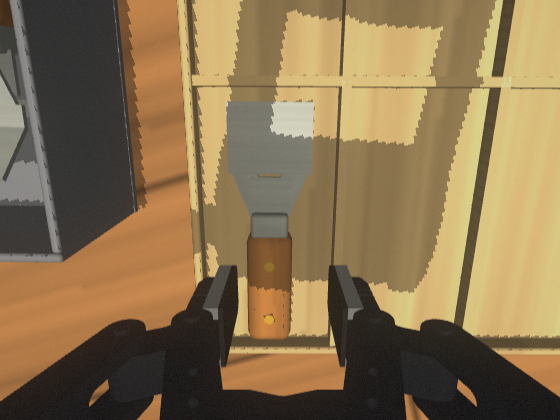

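Request:
servo_tool([
  [141,[-0.008,-0.009,0],0],
  [141,[-0.008,-0.009,0.02],0],
  [141,[-0.008,-0.009,0.04],0],
  [141,[-0.008,-0.009,0.057],0],
  [141,[-0.008,-0.009,0.057],0],
])

```text
time_s: 30.6
eef_pos: [589.2, -243.8, 21.5]
orientation: [3.141, -0.003, 2.854]
wrist_force: [-1.1, -0.2, 0.6]
finger_gap: 0.449
```

Request:
servo_tool([
  [255,[0,0,0],0],
  [255,[0,0,0],0],
  [255,[0,0,0],0],
  [255,[0,0,0],0],
  [255,[0,0,0],0],
])

```text
time_s: 31.02
eef_pos: [590.7, -244.3, 24.3]
orientation: [-3.141, 0.002, 2.853]
wrist_force: [0.3, 0.0, 0.4]
finger_gap: 0.001
```

Request:
servo_tool([
  [255,[0,0,-0.025],0],
  [255,[0,0,-0.06],0],
  [255,[0,0,-0.1],0],
  [255,[0,0,-0.14],0],
  [255,[0,0,-0.17],0],
])

```text
time_s: 31.43
eef_pos: [590.9, -244.4, 197.1]
orientation: [-3.141, 0.003, 2.853]
wrist_force: [0.5, -0.7, -0.3]
finger_gap: -0.001
```

```bash
python3 - <<'E'
from h import *
c=bot.capture("wrist");save(c,"w23");stat();plan([454,319.4,185],33.5)
E
```

```text
t 31.48 p [ 593.5 -245.5  202.9] yaw 163.49 F [ 2.5 -1.   4.4] gap -0.001 j [-0.39  0.4   1.63 -0.    1.1  -1.68]
at [ 593.5 -245.5  202.9] yaw 163.5 j [-0.39  0.4   1.63 -0.    1.1  -1.68] t 31.48
SHIFT [0.2945 0.502  0.0141] TURN 130.0
```

View pics/w23.png

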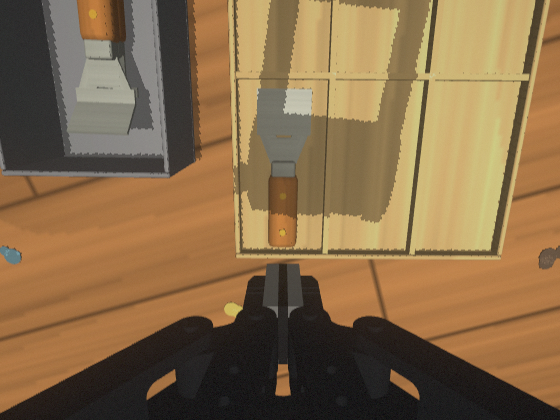

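The fingers closed above the handle because I planned from a pose that hadn't settled. The scraper is untouched, so I'll redo the grasp.

Request:
servo_tool([
  [141,[0,0,0.06],0],
  [141,[0,0,0.1],0],
  [141,[0,0,0.1],0],
  [141,[0,0,0.1],0],
  [141,[0,0,0.1],0],
])

```text
time_s: 31.9
eef_pos: [589.7, -243.9, 92.7]
orientation: [3.141, -0.002, 2.853]
wrist_force: [-0.1, -0.5, 0.3]
finger_gap: 0.443
```

```bash
python3 - <<'E'
from h import *
c=bot.capture("wrist");save(c,"w24");stat();handles(c);g=(585.6,-243.1)
plan([*g,12],163.3)
E
```

```text
t 31.95 p [ 590.8 -244.4   94.1] yaw 163.48 F [ 0.5 -0.7  0.8] gap 0.447 j [-0.39  0.52  1.71  0.    0.91 -1.68]
[137.  94.] 1189 [ 493.1 -298.1   23.5] [ 496.6 -299.3] [  2.2 102.6] 72.2
[282. 248.] 4582 [ 602.1 -247.6   22.7] [ 603.6 -248. ] [25.5 79.3] 72.7
at [ 590.8 -244.4   94.1] yaw 163.5 j [-0.39  0.52  1.71  0.    0.91 -1.68] t 31.95
SHIFT [ 0.0054 -0.0002  0.0821] TURN 0.2
```

View pics/w24.png

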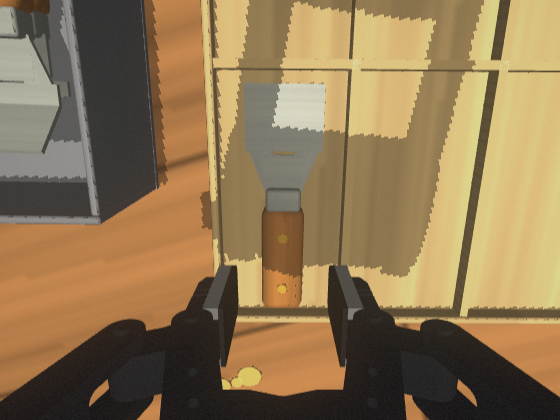

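Request:
servo_tool([
  [141,[0.005,0,0.02],0],
  [141,[0.005,0,0.045],0],
  [141,[0.005,0,0.07],0],
  [141,[0.005,0,0.082],0],
  [141,[0.005,0,0.082],0],
])

```text
time_s: 32.37
eef_pos: [584.8, -242.5, 10.2]
orientation: [3.141, -0.002, 2.853]
wrist_force: [-1.2, 0.4, -0.2]
finger_gap: 0.444
```

Request:
servo_tool([
  [255,[0,0,0],0],
  [255,[0,0,0],0],
  [255,[0,0,0],0],
  [255,[0,0,0],0],
  [255,[0,0,0],0],
])

```text
time_s: 32.78
eef_pos: [586.4, -243.1, 12.7]
orientation: [-3.141, 0.002, 2.853]
wrist_force: [-0.1, 0.4, 6.6]
finger_gap: 0.283
```

Request:
servo_tool([
  [255,[0,0,-0.025],0],
  [255,[0,0,-0.06],0],
  [255,[0,0,-0.1],0],
  [255,[0,0,-0.14],0],
  [255,[0,0,-0.175],0],
])

```text
time_s: 33.2
eef_pos: [585.4, -242.7, 189.1]
orientation: [-3.141, 0.001, 2.853]
wrist_force: [0.9, -0.4, -1.0]
finger_gap: 0.283
```

```bash
python3 - <<'E'
from h import *
c=bot.capture("wrist");save(c,"w25");stat();plan([454,319.4,185],33.5)
E
```

```text
t 33.25 p [ 588.8 -244.1  196.4] yaw 163.48 F [ 2.5 -0.8  3.9] gap 0.283 j [-0.4   0.4   1.65  0.    1.08 -1.68]
at [ 588.8 -244.1  196.4] yaw 163.5 j [-0.4   0.4   1.65  0.    1.08 -1.68] t 33.25
SHIFT [0.2896 0.502  0.0076] TURN 130.0
```

View pics/w25.png

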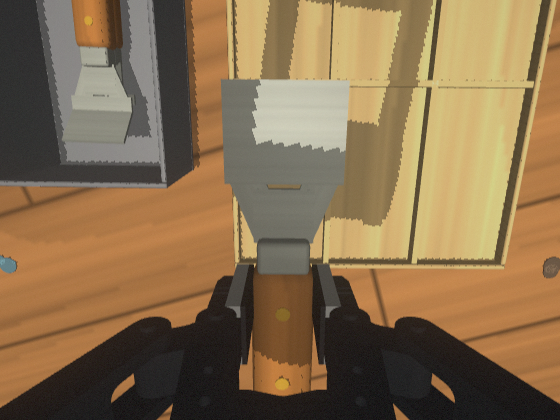

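Request:
servo_tool([
  [255,[0.016,0.028,0],7],
  [255,[0.034,0.059,0],14],
  [255,[0.052,0.09,0],21],
  [255,[0.07,0.12,0],28],
  [255,[0.088,0.15,0],35],
])

```text
time_s: 33.67
eef_pos: [542.9, -72.5, 186.3]
orientation: [3.141, 0.0, 2.236]
wrist_force: [0.6, 1.3, -1.6]
finger_gap: 0.283
```

```bash
python3 - <<'E'
from h import *
bot.capture("side");stat();plan([454,319.4,185],33.5)
E
```

```text
t 33.72 p [540.7 -67.5 186. ] yaw 127.26 F [-2.4  3.7 -1.6] gap 0.284 j [-0.13  0.28  1.85  0.    1.02 -0.78]
at [540.7 -67.5 186. ] yaw 127.3 j [-0.13  0.28  1.85  0.    1.02 -0.78] t 33.72
SHIFT [0.3604 0.1652 0.0024] TURN 93.8
```

Request:
servo_tool([
  [255,[0.032,0.015,0],7],
  [255,[0.064,0.029,0],14],
  [255,[0.096,0.044,0],21],
  [255,[0.128,0.059,0],28],
  [255,[0.16,0.073,0],35],
])

```text
time_s: 34.13
eef_pos: [501.4, 95.7, 186.4]
orientation: [3.141, -0.0, 1.641]
wrist_force: [0.8, 0.4, -1.1]
finger_gap: 0.284
```

```bash
python3 - <<'E'
from h import *
bot.capture("side");stat();plan([454,319.4,185],33.5)
E
```

```text
t 34.18 p [499.9 100.4 186.3] yaw 93.15 F [-1.8  4.2 -2.6] gap 0.287 j [0.19 0.23 1.92 0.   0.99 0.14]
at [499.9 100.4 186.3] yaw 93.2 j [0.19 0.23 1.92 0.   0.99 0.14] t 34.18
SHIFT [ 0.2212 -0.0338  0.002 ] TURN 59.7
```

Request:
servo_tool([
  [255,[0.032,-0.005,0],7],
  [255,[0.064,-0.01,0],14],
  [255,[0.096,-0.015,0],21],
  [255,[0.128,-0.02,0],28],
  [255,[0.16,-0.025,0],35],
])

```text
time_s: 34.6
eef_pos: [464.5, 252.7, 186.4]
orientation: [3.141, -0.0, 1.035]
wrist_force: [0.9, -0.5, -1.1]
finger_gap: 0.284
```

```bash
python3 - <<'E'
from h import *
bot.capture("side");stat();plan([454,319.4,185],33.5)
E
```

```text
t 34.65 p [463.8 257.5 186.6] yaw 58.38 F [-0.3  4.4 -1.4] gap 0.282 j [0.5  0.26 1.88 0.   1.   1.05]
at [463.8 257.5 186.6] yaw 58.4 j [0.5  0.26 1.88 0.   1.   1.05] t 34.65
SHIFT [ 0.0476 -0.0408  0.0018] TURN 24.9
```

Request:
servo_tool([
  [255,[0.016,-0.014,0],7],
  [255,[0.032,-0.028,0],14],
  [255,[0.0475,-0.041,0],21],
  [255,[0.0475,-0.041,0],24.9],
  [255,[0.0475,-0.041,0],24.9],
])

```text
time_s: 35.07
eef_pos: [453.4, 313.9, 186.1]
orientation: [-3.142, -0.0, 0.605]
wrist_force: [-1.4, 0.3, -2.2]
finger_gap: 0.282
```

```bash
python3 - <<'E'
from h import *
c=bot.capture("wrist");save(c,"w26");stat();plan([454,319.4,96],33.5)
E
```

```text
t 35.12 p [453.5 313.2 186.1] yaw 34.87 F [-0.2 -1.2 -2. ] gap 0.283 j [ 0.6   0.29  1.84 -0.    1.02  1.56]
at [453.5 313.2 186.1] yaw 34.9 j [ 0.6   0.29  1.84 -0.    1.02  1.56] t 35.12
SHIFT [ 0.004  -0.0048  0.0901] TURN 1.4
```

View pics/w26.png

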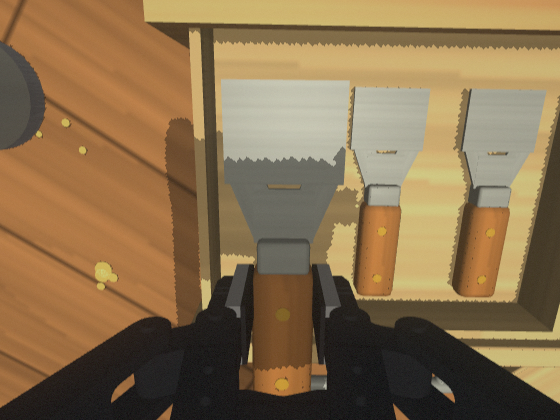

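Request:
servo_tool([
  [255,[0.004,-0.005,0.015],1.4],
  [255,[0.004,-0.005,0.035],1.4],
  [255,[0.004,-0.005,0.055],1.4],
  [255,[0.004,-0.005,0.073],1.4],
  [255,[0.004,-0.005,0.085],1.4],
])

```text
time_s: 35.53
eef_pos: [453.7, 318.2, 99.6]
orientation: [3.141, 0.002, 0.584]
wrist_force: [-0.4, -0.7, -1.6]
finger_gap: 0.289
```

Request:
servo_tool([
  [255,[0,0,0.001],0],
  [255,[0,0,0.001],0],
  [255,[0,0,0.001],0],
])

```text
time_s: 35.78
eef_pos: [454.8, 319.6, 101.0]
orientation: [3.142, -0.001, 0.582]
wrist_force: [-0.1, 0.5, -1.5]
finger_gap: 0.286
```

Request:
servo_tool([
  [255,[0,0,0.003],0],
  [255,[0,0,0.006],0],
  [255,[0,0,0.009],0],
  [255,[0,0,0.009],0],
])

```text
time_s: 36.12
eef_pos: [454.0, 319.3, 90.9]
orientation: [3.142, 0.0, 0.581]
wrist_force: [-0.1, -0.0, -1.9]
finger_gap: 0.284
```

Request:
servo_tool([
  [255,[0,0,0.001],0],
  [255,[0,0,0.002],0],
  [255,[0,0,0.002],0],
])

```text
time_s: 36.37
eef_pos: [454.1, 319.4, 89.0]
orientation: [3.142, 0.0, 0.581]
wrist_force: [-0.5, -0.1, -1.7]
finger_gap: 0.283
```

Request:
servo_tool([
  [255,[0,0,0.001],0],
  [255,[0,0,0.002],0],
  [255,[0,0,0.002],0],
])

```text
time_s: 36.62
eef_pos: [454.7, 319.8, 87.6]
orientation: [3.142, -0.001, 0.581]
wrist_force: [-0.1, 0.3, 3.3]
finger_gap: 0.287
```

Contact with the drawer floor (+3 N). I'll release and rise.

Request:
servo_tool([
  [141,[0,0,0],0],
  [141,[0,0,0],0],
  [141,[0,0,0],0],
  [141,[0,0,0],0],
  [141,[0,0,0],0],
])

```text
time_s: 37.03
eef_pos: [454.1, 319.4, 87.1]
orientation: [3.142, 0.0, 0.581]
wrist_force: [0.3, 0.3, 0.2]
finger_gap: 0.446
```

Request:
servo_tool([
  [141,[0,0,-0.03],0],
  [141,[0,0,-0.07],0],
  [141,[0,0,-0.11],0],
  [141,[0,0,-0.15],0],
  [141,[0,0,-0.15],0],
])

```text
time_s: 37.45
eef_pos: [457.5, 321.8, 245.1]
orientation: [-3.141, -0.012, 0.581]
wrist_force: [1.1, 1.7, 0.6]
finger_gap: 0.446
```

```bash
python3 - <<'E'
from h import *
c=bot.capture("wrist");save(c,"w27");stat();handles(c,(300,700,50,450),(92,103))
plan([385,190,240],123.5)
E
```

```text
t 37.5 p [456.3 321.  241.7] yaw 33.3 F [-0.2  0.7  0.4] gap 0.447 j [ 0.61  0.23  1.77 -0.    1.13  1.6 ]
[231. 161.] 397 [461.5 372.9  97.7] [456.2 369.4] [161.7   0.6] 33.5
[490. 200.] 2618 [548.1 180.9  97.5] [543.8 177.9] [209.3  93.5] 2.0
[366. 224.] 2727 [479.5 253.8  97.6] [479.4 252.7] [79.3 26.4] 33.6
[451. 223.] 2816 [518.9 195.1  97.5] [519.  193.8] [79.3 25.8] 33.3
[282. 225.] 2731 [441.5 311.4  97.5] [440.8 310.8] [78.8 26. ] 32.6
[282. 283.] 499 [397.3 282.4  97.5] [397.3 282.2] [ 1.8 78.3] 33.4
at [456.3 321.  241.7] yaw 33.3 j [ 0.61  0.23  1.77 -0.    1.13  1.6 ] t 37.5
SHIFT [-0.1315  0.0703  0.0006] TURN -90.2
```

View pics/w27.png

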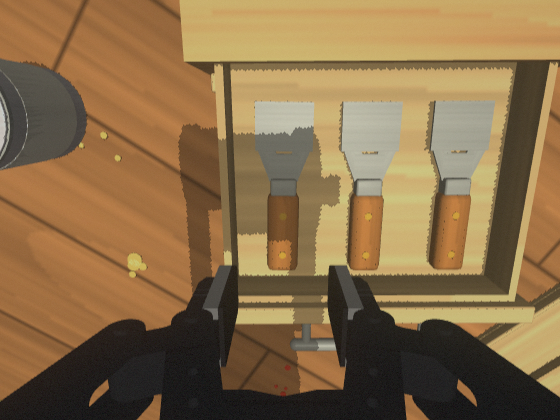

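Request:
servo_tool([
  [141,[-0.035,0.018,0],-7],
  [141,[-0.07,0.036,0],-14],
  [141,[-0.1,0.053,0],-21],
  [141,[-0.131,0.07,0],-28],
  [141,[-0.131,0.07,0],-35],
])

```text
time_s: 37.92
eef_pos: [378.7, 184.5, 235.4]
orientation: [-3.139, 0.005, 1.197]
wrist_force: [-0.5, -0.1, -0.2]
finger_gap: 0.445
```

Request:
servo_tool([
  [165,[0,0,0],-7],
  [165,[0,0,0],-14],
  [165,[0,0,0],-21],
  [165,[0,0,0],-28],
  [165,[0,0,0],-35],
])

```text
time_s: 38.33
eef_pos: [382.5, 188.7, 236.1]
orientation: [-3.14, 0.0, 1.809]
wrist_force: [0.5, 0.3, 0.3]
finger_gap: 0.354
```

Request:
servo_tool([
  [165,[0,0,0],-7],
  [165,[0,0,0],-14],
  [165,[0,0,0],-20],
  [165,[0,0,0],-20],
  [165,[0,0,0],-20],
])

```text
time_s: 38.75
eef_pos: [382.6, 188.8, 236.4]
orientation: [-3.14, -0.0, 2.149]
wrist_force: [-0.6, -0.8, 0.5]
finger_gap: 0.354
```

```bash
python3 - <<'E'
from h import *
c=bot.capture("wrist");save(c,"w28");stat();W=world(c)
a=np.radians(33.5);R2=np.array([[np.cos(a),np.sin(a)],[-np.sin(a),np.cos(a)]]);h=R2@np.array([387.5,191.5])
C=W[...,:2]@R2.T-h;m=(W[...,2]>98)&(W[...,2]<118)&(abs(C[...,1])<70)&(abs(C[...,0])<20)
P=C[m];print(len(P),P.min(0),P.max(0),np.median(P,0))
plan([387.5,191.5,92],123.5)
E
```

```text
t 38.8 p [382.8 188.8 236.5] yaw 123.09 F [ 1.3 -0.3  0.5] gap 0.352 j [ 0.45  0.03  2.03 -0.    1.09 -0.12]
2635 [ -3.57676079 -65.8318416 ] [19.9227948  63.95055189] [2.90641668 6.20219802]
at [382.8 188.8 236.5] yaw 123.1 j [ 0.45  0.03  2.03 -0.    1.09 -0.12] t 38.8
SHIFT [-0.0004  0.0056  0.1445] TURN -0.4
```

View pics/w28.png

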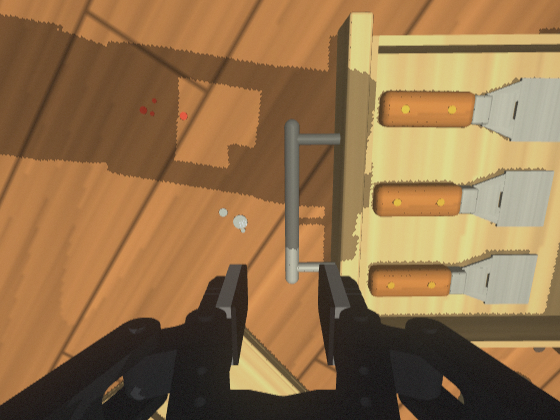

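Request:
servo_tool([
  [165,[0,0.0065,0.03],-0.4],
  [165,[0,0.0065,0.07],-0.4],
  [165,[0,0.0065,0.09],-0.4],
  [165,[0,0.0065,0.095],-0.4],
  [165,[0,0.0065,0.095],-0.4],
])

```text
time_s: 39.22
eef_pos: [387.5, 192.1, 140.9]
orientation: [-3.138, -0.0, 2.157]
wrist_force: [0.1, 0.3, 0.1]
finger_gap: 0.354
```

```bash
python3 - <<'E'
from h import *
c=bot.capture("wrist");save(c,"w29");stat();plan([388.2,192,92],123.5)
E
```

```text
t 39.27 p [388.5 192.6 142.2] yaw 123.62 F [0.3 1.  0.8] gap 0.353 j [ 0.46  0.18  2.11 -0.    0.86 -0.13]
at [388.5 192.6 142.2] yaw 123.6 j [ 0.46  0.18  2.11 -0.    0.86 -0.13] t 39.27
SHIFT [-0.0003 -0.0005  0.0502] TURN 0.1
```

View pics/w29.png

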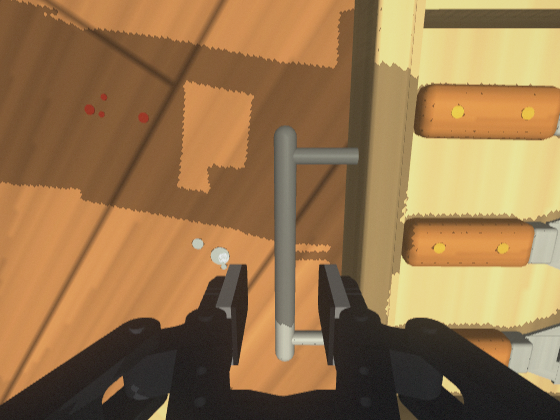

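Request:
servo_tool([
  [165,[0,0,0.015],0],
  [165,[0,0,0.03],0],
  [165,[0,0,0.045],0],
  [165,[0,0,0.05],0],
  [165,[0,0,0.05],0],
])

```text
time_s: 39.68
eef_pos: [388.8, 192.7, 92.5]
orientation: [3.141, 0.0, 2.158]
wrist_force: [-0.4, 0.1, -0.2]
finger_gap: 0.351
```

Request:
servo_tool([
  [255,[0,0,0],0],
  [255,[0,0,0],0],
  [255,[0,0,0],0],
  [255,[0,0,0],0],
  [255,[0,0,0],0],
])

```text
time_s: 40.1
eef_pos: [389.5, 193.1, 93.5]
orientation: [3.139, 0.0, 2.159]
wrist_force: [-0.5, -0.4, 7.2]
finger_gap: 0.1
```

Request:
servo_tool([
  [255,[0,0.004,0],0],
  [255,[0,0.01,0],0],
  [255,[0,0.017,0],0],
  [255,[0,0.024,0],0],
  [255,[0,0.031,0],0],
])

```text
time_s: 40.52
eef_pos: [415.4, 210.3, 93.5]
orientation: [3.14, 0.0, 2.159]
wrist_force: [-1.9, 0.1, 7.2]
finger_gap: 0.096
```

Request:
servo_tool([
  [255,[0,0.008,0],0],
  [255,[0,0.016,0],0],
  [255,[0,0.024,0],0],
  [255,[0,0.032,0],0],
  [255,[0,0.04,0],0],
])

```text
time_s: 40.93
eef_pos: [448.7, 232.4, 93.5]
orientation: [3.14, 0.0, 2.159]
wrist_force: [-0.2, -2.2, 5.8]
finger_gap: 0.1
```

Request:
servo_tool([
  [255,[0,0.008,0],0],
  [255,[0,0.016,0],0],
  [255,[0,0.024,0],0],
  [255,[0,0.032,0],0],
  [255,[0,0.04,0],0],
])

```text
time_s: 41.35
eef_pos: [482.0, 254.5, 93.5]
orientation: [3.14, 0.001, 2.159]
wrist_force: [-0.4, -1.6, 5.2]
finger_gap: 0.102
```

Request:
servo_tool([
  [255,[0,0.008,0],0],
  [255,[0,0.016,0],0],
  [255,[0,0.024,0],0],
  [255,[0,0.032,0],0],
  [255,[0,0.04,0],0],
])

```text
time_s: 41.77
eef_pos: [515.3, 276.7, 93.6]
orientation: [3.14, 0.001, 2.159]
wrist_force: [0.2, -2.6, 5.6]
finger_gap: 0.101
```

```bash
python3 - <<'E'
from h import *
bot.capture("side");stat();plan([538.8,292,93],123.6)
E
```

```text
t 41.82 p [516.8 277.6  93.6] yaw 123.7 F [3.8 1.2 3.2] gap 0.102 j [ 0.49  0.46  1.83 -0.    0.85 -0.1 ]
at [516.8 277.6  93.6] yaw 123.7 j [ 0.49  0.46  1.83 -0.    0.85 -0.1 ] t 41.82
SHIFT [-0.0002  0.0262  0.0007] TURN 0.1
```

Request:
servo_tool([
  [255,[0,0.005,0],0],
  [255,[0,0.01,0],0],
  [255,[0,0.014,0],0],
  [255,[0,0.018,0],0],
  [255,[0,0.021,0],0],
])

```text
time_s: 42.23
eef_pos: [532.6, 288.2, 93.5]
orientation: [3.14, 0.001, 2.159]
wrist_force: [0.1, -2.9, 8.2]
finger_gap: 0.102
```

Request:
servo_tool([
  [255,[0,0.001,0],0],
  [255,[0,0.002,0],0],
  [255,[0,0.003,0],0],
  [255,[0,0.003,0],0],
])

```text
time_s: 42.57
eef_pos: [535.1, 289.8, 93.5]
orientation: [3.139, 0.001, 2.159]
wrist_force: [1.1, -1.3, 6.8]
finger_gap: 0.098
```

Request:
servo_tool([
  [255,[0,0.001,0],0],
  [255,[0,0.002,0],0],
  [255,[0,0.002,0],0],
])

```text
time_s: 42.82
eef_pos: [536.7, 290.9, 93.5]
orientation: [3.14, 0.001, 2.159]
wrist_force: [1.2, -1.8, 5.7]
finger_gap: 0.101
```

Request:
servo_tool([
  [255,[0,0.001,0],0],
  [255,[0,0.002,0],0],
  [255,[0,0.002,0],0],
])

```text
time_s: 43.07
eef_pos: [538.4, 292.0, 93.5]
orientation: [3.14, 0.001, 2.159]
wrist_force: [1.5, -2.6, 6.0]
finger_gap: 0.097
```

Request:
servo_tool([
  [255,[0,0.001,0],0],
  [255,[0,0.002,0],0],
  [255,[0,0.002,0],0],
])

```text
time_s: 43.32
eef_pos: [538.7, 292.2, 93.5]
orientation: [-3.14, 0.001, 2.159]
wrist_force: [-3.9, -5.0, 12.3]
finger_gap: 0.098
```

Request:
servo_tool([
  [255,[0,0.001,0],0],
  [255,[0,0.001,0],0],
  [255,[0,0.001,0],0],
])

```text
time_s: 43.57
eef_pos: [538.7, 292.2, 93.5]
orientation: [-3.138, 0.001, 2.159]
wrist_force: [-7.3, -8.4, 14.8]
finger_gap: 0.1
```

The drawer met its stop at the original shut position (about 11 N horizontally). I'll ease the push, open the fingers and rise.

Request:
servo_tool([
  [255,[0,-0.0015,0],0],
  [255,[0,-0.0015,0],0],
  [165,[0,-0.0015,0],0],
  [165,[0,-0.0015,0],0],
  [165,[0,-0.0015,0],0],
])

```text
time_s: 43.98
eef_pos: [538.6, 292.8, 92.3]
orientation: [3.141, -0.0, 2.159]
wrist_force: [0.3, 0.1, -0.6]
finger_gap: 0.351
```

Request:
servo_tool([
  [165,[0,0,0],0],
  [165,[0,0,-0.02],0],
  [165,[0,0,-0.05],0],
  [165,[0,0,-0.09],0],
  [165,[0,0,-0.13],0],
])

```text
time_s: 44.4
eef_pos: [537.9, 292.4, 222.7]
orientation: [-3.139, -0.0, 2.159]
wrist_force: [0.2, 1.2, 0.6]
finger_gap: 0.355
```

Request:
servo_tool([
  [165,[0,-0.04,-0.02],0],
  [165,[0,-0.08,-0.05],0],
  [165,[0,-0.11,-0.08],0],
  [165,[0,-0.14,-0.1],0],
  [165,[0,-0.14,-0.1],0],
])

```text
time_s: 44.82
eef_pos: [419.9, 213.5, 326.2]
orientation: [3.138, 0.001, 2.159]
wrist_force: [1.3, 0.3, 0.4]
finger_gap: 0.351
```

```bash
python3 - <<'E'
from h import *
c=bot.capture("wrist");save(c,"w30");stat();s=bot.capture("scene");save(s,"s30",(140,120,480,340),2.3)
d=bot.capture("side");save(d,"d30",(180,120,380,350),2.5)
W=world(c);a=np.radians(33.5);R2=np.array([[np.cos(a),np.sin(a)],[-np.sin(a),np.cos(a)]]);C=W[...,:2]@R2.T
m=(W[...,2]>104)&(W[...,2]<113)&(C[...,0]<625)&(C[...,0]>560)&(abs(C[...,1]+54)<70)
print(m.sum(),np.median(C[m],0),C[m].min(0),C[m].max(0),"was 609.6 / 604.1..617.0 at start")
E
```

```text
t 44.87 p [420.9 214.2 325.4] yaw 123.69 F [0.4 0.1 0.9] gap 0.357 j [ 0.47  0.02  1.83 -0.    1.28 -0.12]
1520 [609.9414063 -49.1605065] [ 604.869572   -118.98998101] [624.93005831  10.04662974] was 609.6 / 604.1..617.0 at start
```

View pics/w30.png

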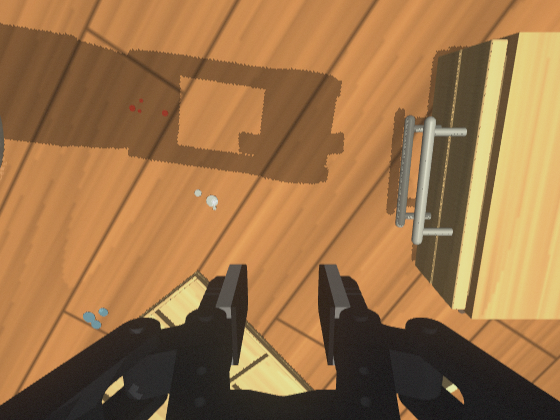

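View pics/s30.png

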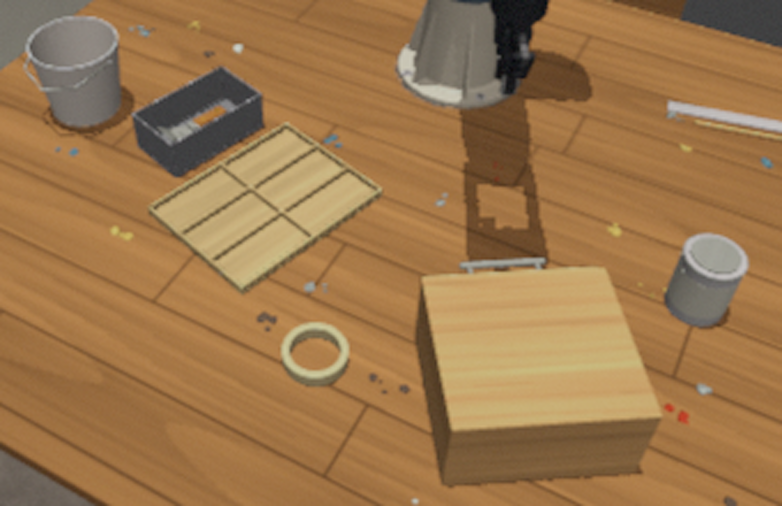

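View pics/d30.png

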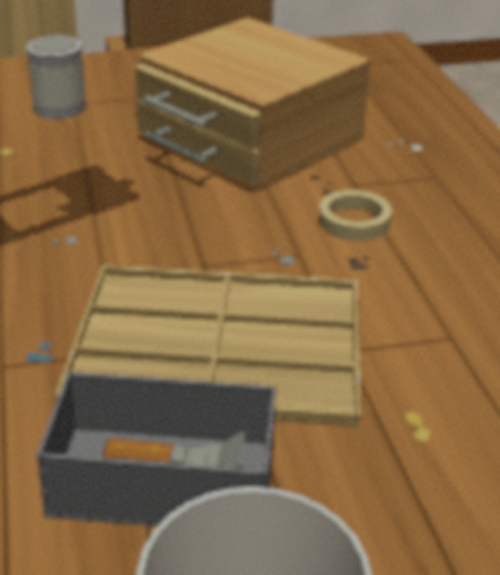

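```bash
python3 - <<'E'
from h import *
c=bot.capture("wrist");W=world(c);a=np.radians(33.5);R2=np.array([[np.cos(a),np.sin(a)],[-np.sin(a),np.cos(a)]]);C=W[...,:2]@R2.T
for lo,hi in((104,113),(46,55)):
    m=(W[...,2]>lo)&(W[...,2]<hi)&(C[...,0]<625)&(C[...,0]>590)&(abs(C[...,1]+54)<35)
    print(lo,m.sum(),np.median(C[m],0),np.percentile(C[m],[5,95],axis=0)[:,0])
stat();print(bot.finish_job())
E
```

```text
104 777 [609.32106744 -52.28935855] [605.63142791 614.93533137]
46 582 [609.56070972 -52.65644212] [605.67024853 614.95240485]
t 45.02 p [422.6 215.4 321.7] yaw 123.7 F [-0.3 -0.1  0. ] gap 0.355 j [ 0.47  0.03  1.83  0.    1.28 -0.12]
the job is handed in; nothing more can be done
None
```

The job is done and handed in at about 45 s. Five scrapers were in the tray, and all are sorted.

- **Damaged:** the snapped-short one and the kinked one are in the grey scrap bin. The kinked one lies on top.
- **Sound:** the three sound ones lie flat in the top drawer, about 70 mm apart, handles towards the front. In the last picture before closing, their axes were within about 1° of the drawer's.
- **Drawer:** I pulled it open by its handle until it stopped, 181 mm out. I then pushed it shut slowly until it stopped, pressing about 11 N, and let go. Afterwards its handle bar was level with the lower drawer's bar to within 0.3 mm.

The last pictures show the tray empty, a scraper in the bin, and the tin, tape and bucket where they stood. I saw no scraper knocked aside and no slackening of the grip.

One thing went wrong: my first grasp of the third sound scraper closed just above its handle. The scraper did not move, and the second try held.

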